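# Close the curing pot and lift off the outer lid

### The job

Take the orange pumpkin charm out of the white tray and set it in the blue curing pot without dropping it. Then pick up the nested lid by its tall red knob, so that both lids travel together, lower it gently until the inner lid is seated in the pot's mouth, and let go of the knob. Finally grip the outer lid by its black collar and lift it straight off alone, leaving the inner vent lid seated and undisturbed, and finish still holding the outer lid level in the air, clear above the top of the red knob; leave the pot, the other charms, the mug and the amber jar where they stand.

Things in the scene. Friction and masses are not known exactly. Their poses are not given: they have to be found in the camera images.
- pumpkin: Loose orange pumpkin charm in the white tray, round, 40 mm across at 13 to 26 mm above its origin, narrower above and below, body 34 mm high plus a thin 6 mm brown stalk, about 40 g. Origin at the centre of its underside, z up. It stands at one of three places along the tray's long axis, about 70 mm apart; the other two places hold the frog and the flower.
- tray: Fixed white open tray, 240 mm (its x axis) by 125 mm (its y axis), 45 mm high, walls and floor 4 mm thick. Origin at the centre of its underside, z up. The charms stand on its floor.
- pot: Loose round blue curing pot, open at the top, about 0.8 kg, 70 mm high, 100 mm across at the foot, 112 mm at the rim, wall 5 mm (mouth 102 mm across inside), floor 6 mm thick. Origin at the centre of its underside, z up.
- coaster: Fixed round grey coaster, 124 mm across, 6 mm high, on which the nested lid stands at the start. Origin at the centre of its underside. It and the pot may be found on either side of one another.
- inner: Cream inner vent lid, 140 g, under the outer lid; only its knob shows. Origin: centre of its underside. Going up: plug tapering from 82 mm across to 94 mm at 9 mm, ending at 12 mm; flange 116 mm across, 12 to 20 mm; red upright cylindrical knob 18 mm across, 20 to 87 mm. Seated, the flange rests on the pot's rim, origin 58 mm above the pot's. Lifting the knob carries the outer lid along.
- outer: Aluminium outer lid, 120 g, lying loose on the inner lid, 128 mm across, with a 32 mm hole for the red knob. Origin: centre of its lower edge. Going up: skirt 0 to 6 mm, plate 6 to 11 mm, black tubular collar 45 mm across outside, 11 to 41 mm. Nested, its origin is 14 mm above the inner lid's and the knob stands 32 mm above the collar's top. The collar lifts it alone.
- frog: Loose green frog charm in the tray, 40 mm across, 31 mm high; origin at the centre of its underside. Leave alone.
- flower: Loose dark red flower charm in the tray, about 38 mm across, 24 mm high; origin at the centre of its underside. Leave alone.
- mug: Loose white mug, 86 mm across, 95 mm high, handle on its side, beyond and to the right of the pot and lid; origin under its centre. Leave alone.
- jar: Loose small amber jar with a black cap, 56 mm across, 65 mm high, beyond the pot; origin under its centre. Leave alone.
Mind the look-alikes: they are no part of the job. Of the things shaped like the pumpkin, the orange one is meant.

How it is judged:
On the way, in this order (a step that is already met when the one before it is completed fails the run):
1. the pumpkin lies in the pot, let go and at rest (horizontal distance between pumpkin and pot below 0.045 m and z of pumpkin in the frame of pot below 0.045 m and contact force between the fingers and pumpkin below 0.05 N and linear speed of pumpkin below 0.05 m/s), for 0.2 s.
2. the nested lid sits in the pot, outer lid on inner lid, both let go (horizontal distance between inner and pot below 0.008 m and z of inner in the frame of pot between 0.053 and 0.0615 m and angle between inner's own z axis and vertical below 0.06 rad and z of outer in the frame of inner below 0.019 m and contact force between the fingers and inner below 0.05 N and contact force between the fingers and outer below 0.05 N and linear speed of inner below 0.03 m/s), for 0.2 s.
At the end, for the whole second after the job is handed in: Pumpkin in the pot; inner lid seated (within 8 mm of centre, flange on rim to 3.5 mm, level to 0.06 rad), still, untouched by fingers; pot upright, moved under 30 mm; outer lid held by the fingers (over 1 N), level to 0.2 rad, still, lower edge over 150 mm above the table, touching nothing else (horizontal distance between pumpkin and pot below 0.045 m and z of pumpkin in the frame of pot below 0.045 m and horizontal distance between inner and pot below 0.008 m and z of inner in the frame of pot between 0.053 and 0.0615 m and angle between inner's own z axis and vertical below 0.06 rad and linear speed of inner below 0.03 m/s and contact force between each of the fingers, outer and inner below 0.05 N and height (world z) of outer above 0.15 m and contact force between the fingers and outer above 1 N and angle between outer's own z axis and vertical below 0.2 rad and linear speed of outer below 0.05 m/s and contact force between outer and pot below 0.05 N and contact force between outer and tray below 0.05 N and contact force between outer and mug below 0.05 N and contact force between outer and jar below 0.05 N and angle between pot's own z axis and vertical below 0.05 rad and height (world z) of pot below 0.01 m and distance of pot from where it was at the start of the episode below 0.03 m); the arm keeps its last pose, push and grip.
It fails at once if the outer lid is parted from the inner lid while the inner lid is not properly seated in the pot (distance between outer and inner above 0.03 m and not (horizontal distance between inner and pot below 0.008 m and z of inner in the frame of pot between 0.053 and 0.0615 m and angle between inner's own z axis and vertical below 0.06 rad)).
It fails at once if the pumpkin is dropped (falls freely by more than about 5 cm) (contact force between the fingers and pumpkin below 0.05 N and linear speed of pumpkin above 1 m/s).
It fails at once if the nested lid is dropped (falls freely by more than about 2 cm) (contact force between the fingers and inner below 0.05 N and linear speed of inner above 0.63 m/s).
It fails at once if the pot is shoved more than 30 mm or tipped (distance of pot from where it was at the start of the episode above 0.03 m or angle between pot's own z axis and vertical above 0.3 rad).
It fails at once if a bystander (frog, flower, mug or jar) is moved more than 30 mm (distance of any of frog, flower, mug, jar from where it was at the start of the episode above 0.03 m).
It also fails if it takes over 61 s, if anything falls off the work surface, if the arm or the gripper's body presses on something with over 40 N, if the wrist force passes 120 N, or if a joint passes its speed limit or range.

### The arm

A 7-joint arm with a two-finger parallel gripper is mounted at the origin on the work surface. World frame = base frame: x ahead of the robot, y to its left, z up, the work surface at z = 0. Lengths are in m, angles in rad, forces in N, time in s.
With the tool pointing down it reaches from about 0.4 to 0.85 m from the base axis. Payload 4.4 kg.
Tool frame: the origin (TCP) lies on the centre line of the jaws, within the pads' length; the fingertips stand 19 mm ahead of it and the grasp point (between the pads) is the TCP (manip.nose_length is the distance from the TCP to the fingertips, in m); z points along the fingers, x is the direction in which the jaws open and shut, and the axes are right-handed (so a half turn about z gives the same grasp; the last joint's range is limited). The gripper opens to 94 mm and grips with 3 to 60 N. Pads are 16 mm wide; open, the fingers measure 119 mm over their backs; the gripper's body (75 mm by 177 mm) begins 78 mm behind the grasp point.
Start: joints at [1.182, 0.628, 0.038, 1.517, -0.027, 0.996, -0.02], TCP at [0.206, -0.616, 0.224] pointing down, gripper open.
Joint ranges: [-3.06, 3.06], [-0.37, 2.12], [-1.25, 1.32], [0.18, 2.47], [-1.1, 4.24], [0.23, 1.98], [-2.94, 2.94]. Speed limits (rad/s): [2.57, 2.57, 3.14, 3.14, 3.14, 3.14, 3.14].

### API

Orientations are given as a unit quaternion [w, x, y, z].
In Python, from plant import sensors, vision, manip gives the robot as it stands.
- The arm moves only by the tool arm_command, never from a script. Its argument "steps" is a list of rows, each an object of numbers: "wx", "wy", "wz": the turn, a rotation vector about the tool's x, y, z in rad; "tx", "ty", "tz": the shift along the tool's x, y, z in cm; "fingers": the opening in per cent of the stroke, from 0 (shut) to 100 (fully open). A call has 1 to 8 rows; each row is the pose to reach, as a shift and turn from the pose commanded when the call began, along the tool's axes at that moment; what a row does not reach only later rows make up. A row lasts 1/12 s, in which the tool goes at most 41.7 mm and 7.16 degrees, less where a joint would pass 70% of its speed; a pose out of reach is approached as far as the arm can. A call with a gripper value outside its range is refused whole. The fingers move at their own pace and stop on an object; "squeeze" is the grip in N (left out, the last holds). Time passes only in rows, so rows that repeat a pose let the fingers close. It gives the time, the measured TCP pose, the force and the opening at its end, in the units of the state.
- sensors.sense(): the state, without advancing time (a new reading comes with each control period).
- vision.snapshot(name): name is "scene" or "top"; returns a dict with "img" (400x640x3 uint8, blue, green, red), "intrinsics" (3x3 intrinsics, pixels), "k1" (the pictures are not rectified: a ray, as slopes to the right and down, at radius r is drawn at 1 + k1 r^2 times it, then the intrinsics apply), "R" (3x3) and "t" (3): a world point X has camera coordinates R X + t. Camera axes: x right, y down, z forward; pixel columns grow to the right and rows downward; lengths in m; the calibration is good to about 2 mm. A picture is of the moment at which its call begins. There is no depth.
- manip.hand_in(): hands the job in, once; it reports no verdict.
The state is a dict: "time_s": time; "q": joint angles; "joint_vel": joint speeds; "tau": joint torques, N m; "tcp_pos": TCP position; "tcp_rot": TCP orientation; "wrist_force": force on the tool from outside, world axes, zero at the start; "moment": the same for the moment, N m; "finger_gap": finger opening in m.
Only numpy, scipy, OpenCV 4.12 (cv2) and the standard library are available. Lean on these libraries where they do the work, as an engineer would, in place of code of your own. Each camera call takes 0.05 s, during which the arm holds its last target.

## Working session

There is one attempt and no reset: what is moved stays moved. The work goes in short steps, Python scripts to look and compute and a tool call to move; the robot and the scene stay as the last step left them, time stands still between calls to the robot, and variables do not carry over. Pictures are saved under pics/ and viewed, and the job is handed in when it is done.

Besides the shell and the picture viewer there is one more tool, called after ">>>" as name([rows], argument=value, ...), one row to a line, values as JSON. arm_command: Moves the arm, as the interface text tells. Its arguments: {"type":"object","properties":{"steps":{"type":"array"},"squeeze":{"type":"number"}},"required":["steps"]}

```bash
ls; mkdir -p pics; cat > h.py <<'E'
import numpy as np, cv2
from plant import sensors, vision, manip
def snap(n,f):
    s=vision.snapshot(n); cv2.imwrite('pics/'+f+'.png',s['img']); np.savez('pics/'+f+'.npz',**{k:np.array(s[k]) for k in s}); return s
def load(f): return dict(np.load('pics/'+f+'.npz'))
def ray(s,u,v):
    K=s['intrinsics'];k=float(s['k1'])
    d=np.array([(u-K[0,2])/K[0,0],(v-K[1,2])/K[1,1]]);p=d.copy()
    for _ in range(30): p=d/(1+k*(p@p))
    R=np.array(s['R']); c=-R.T@np.array(s['t']); return c,R.T@np.array([p[0],p[1],1.])
def at(s,u,v,z):
    c,d=ray(s,u,v); return c+d*(z-c[2])/d[2]
def proj(s,X):
    c=np.array(s['R'])@np.array(X,float)+np.array(s['t']);p=c[:2]/c[2];p=p*(1+float(s['k1'])*(p@p));K=s['intrinsics'];return np.array([K[0,0]*p[0]+K[0,2],K[1,1]*p[1]+K[1,2]])
def crop(f,u,v,w,h,k,o):
    i=cv2.imread('pics/'+f+'.png');cv2.imwrite('pics/'+o+'.png',cv2.resize(i[v:v+h,u:u+w],None,fx=k,fy=k,interpolation=cv2.INTER_CUBIC))
def q2R(q):
    from scipy.spatial.transform import Rotation as Ro
    return Ro.from_quat([q[1],q[2],q[3],q[0]]).as_matrix()
def togo(X):
    s=sensors.sense();R=q2R(s['tcp_rot']);return R.T@(np.array(X)-np.array(s['tcp_pos']))*100
def st():
    s=sensors.sense()
    for k in ['time_s','tcp_pos','tcp_rot','wrist_force','finger_gap','q']: print(k,np.round(s[k],4))
E
python3 - <<'E'
from h import *
for n in('scene','top'):
    s=snap(n,n+'0'); print(n,s['k1'],s['intrinsics'],-np.array(s['R']).T@s['t'])
st(); print(q2R(sensors.sense()['tcp_rot']).round(3))
E
```

```text
pics
scene 0.005876243811309273 [[436.67777101   0.         326.0941273 ]
 [  0.         436.67777101 200.01451518]
 [  0.           0.           1.        ]] [ 1.09387956 -0.14459391  0.73412549]
top -0.03499509236667531 [[507.54487114   0.         314.30798101]
 [  0.         507.54487114 199.25479902]
 [  0.           0.           1.        ]] [0.49013253 0.05728398 1.08053303]
time_s 0.1
tcp_pos [ 0.206  -0.6159  0.2237]
tcp_rot [-5.000e-04  8.115e-01 -5.843e-01 -7.000e-04]
wrist_force [-0.0551  0.3488 -0.4701]
finger_gap 0.0939
q [ 1.1822  0.6292  0.0384  1.5182 -0.027   0.9963 -0.02  ]
[[ 0.317 -0.948 -0.001]
 [-0.948 -0.317  0.002]
 [-0.002  0.    -1.   ]]
```

View pics/scene0.png

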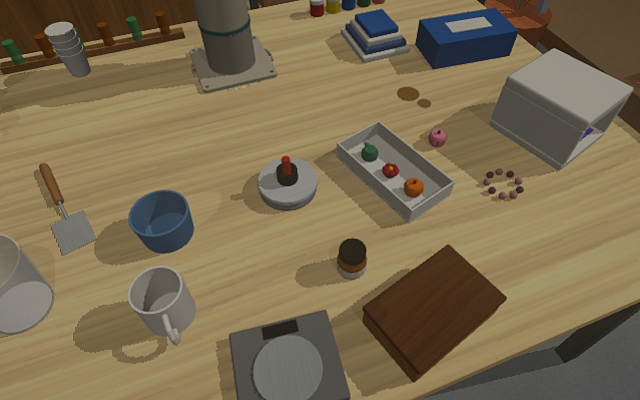

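View pics/top0.png

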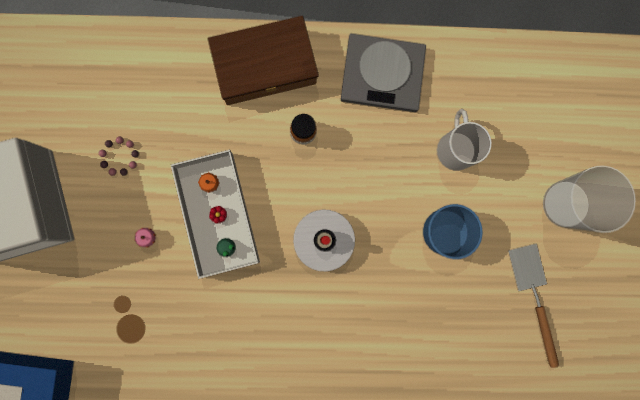

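Both views show the orange pumpkin at top (208,182) and scene (413,187). The things it could be mistaken for are:
- pink pumpkin outside the tray: top (145,237), scene (437,137)
- dark red flower: top (218,214)
- green frog: top (226,247)

By the description I choose the orange one in the tray, and I'll check it in a close crop.

```bash
python3 - <<'E'
from h import *
crop('top0',165,145,110,140,4,'t_tray')
crop('top0',285,190,210,90,3.8,'t_pot')
crop('scene0',330,115,130,110,6,'s_tray')
crop('scene0',120,145,210,120,3.8,'s_pot')
E
```

```text
(no output)
```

View pics/t_tray.png

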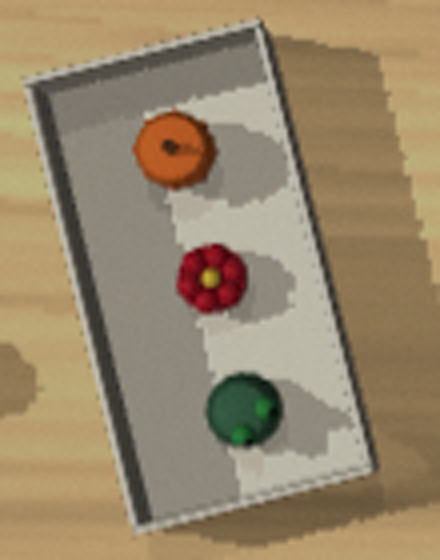

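View pics/t_pot.png

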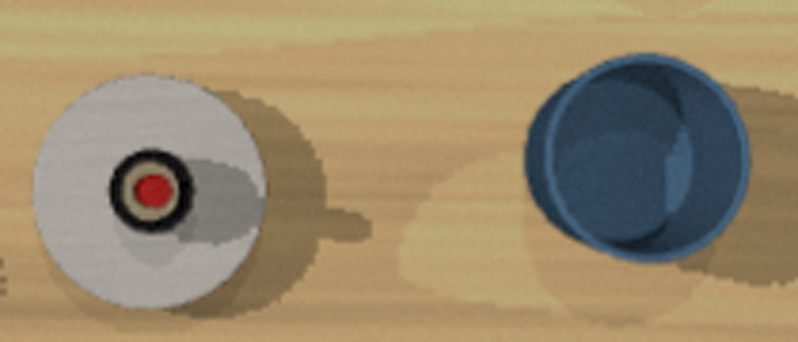

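View pics/s_tray.png

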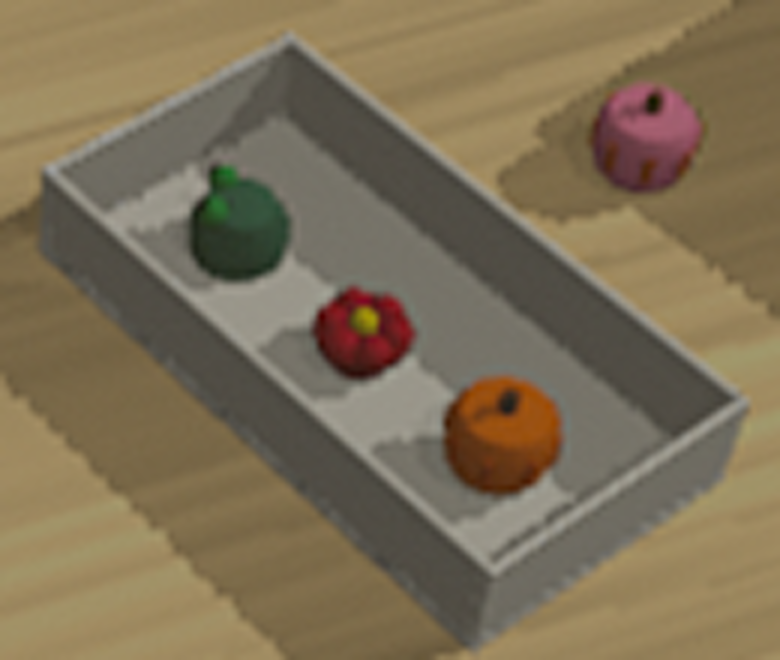

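View pics/s_pot.png

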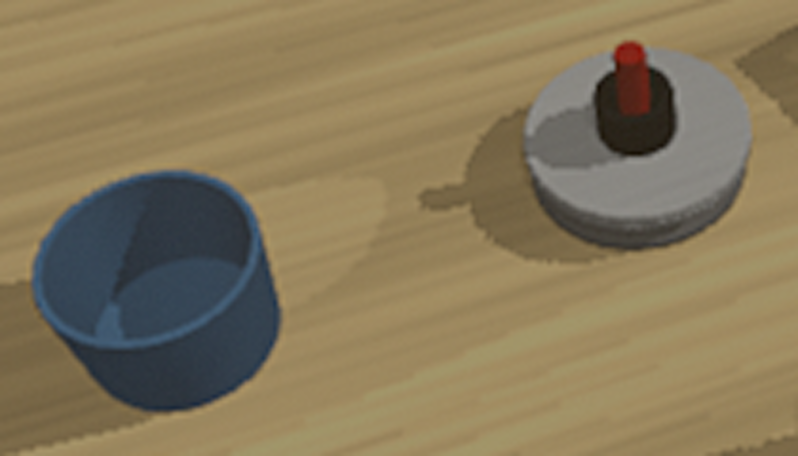

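```bash
cat > fit.py <<'E'
from h import *
from scipy.optimize import least_squares
a=np.linspace(0,2*np.pi,180)
def bbox(s,x,y,z,r):
    P=np.array([proj(s,[x+r*np.cos(t),y+r*np.sin(t),z]) for t in a]);return np.r_[P[:,0].min(),P[:,0].max(),P[:,1].min(),P[:,1].max()]
def sph(s,x,y,z,r):
    # profile: circles
    P=[bbox(s,x,y,z+h,rr) for h,rr in r];P=np.array(P);return np.r_[P[:,0].min(),P[:,1].max(),P[:,2].min(),P[:,3].max()]
def go(name,obs,f,x0):
    for k,v in obs.items():
        s=load(k);r=least_squares(lambda p:f(s,p[0],p[1])-v,x0);print(name,k,r.x.round(4),r.fun.round(1))
def cb(u,v,k,x0,x1,y0,y1): return np.array([u+x0/k,u+x1/k,v+y0/k,v+y1/k])-.5+.5/k
E
python3 - <<'E'
from fit import *
go('potrim',{'top0':cb(285,190,3.8,545,751,53,263),'scene0':cb(120,145,3.8,34,262,170,348)},lambda s,x,y:bbox(s,x,y,.07,.056),[.45,.3])
go('lid',{'top0':cb(285,190,3.8,33,266,74,310)},lambda s,x,y:bbox(s,x,y,.031,.064),[.45,.0])
prof=[(.006,.064),(.02,.058),(.02,.064),(.031,.064)]
go('lidall',{'top0':cb(285,190,3.8,33,266,74,310)},lambda s,x,y:sph(s,x,y,0,prof[2:]),[.45,.0])
pp=[(.013,.02),(.026,.02),(.003,.014),(.034,.012)]
go('pump',{'top0':cb(165,145,4,133,217,110,189),'scene0':cb(330,115,6,444,561,376,493)},lambda s,x,y:sph(s,x,y,.004,pp),[.5,-.2])
t=load('top0');sc=load('scene0')
print('knob top',at(t,285+153.5/3.8-.4,190+190/3.8-.4,.093), at(sc,120+629/3.8-.4,145+51/3.8-.4,.093))
print('collar top',at(t,285+151/3.8-.4,190+191/3.8-.4,.061))
for n,u,v in[('c1',30,82),('c2',261,25),('c3',375,468),('c4',140,528)]: print(n,at(t,165+u/4-.4,145+v/4-.4,.045).round(4))
for n,u,v in[('c1',740,400),('c2',490,570),('c3',48,168),('c4',290,38)]: print('s',n,at(sc,330+u/6-.4,115+v/6-.4,.045).round(4))
E
```

```text
potrim top0 [ 0.5143 -0.2603] [-0.3  0.3 -0.2  0.2]
potrim scene0 [ 0.5152 -0.2583] [-0.4  0.4 -0.3  0.2]
lid top0 [0.4918 0.0018] [-0.3  0.3 -0.   0. ]
lidall top0 [0.4918 0.0018] [-0.3  0.3 -0.   0. ]
pump top0 [0.6076 0.2447] [ 0.3 -0.3 -0.   0. ]
pump scene0 [0.6061 0.2458] [-0.2  0.2  0.2 -0.2]
knob top [0.49250728 0.00324734 0.093     ] [0.49146229 0.00304384 0.093     ]
collar top [0.49203352 0.00280815 0.061     ]
c1 [0.6385 0.3163 0.045 ]
c2 [0.6707 0.1994 0.045 ]
c3 [0.4457 0.1348 0.045 ]
c4 [0.4135 0.252  0.045 ]
s c1 [0.6386 0.3175 0.045 ]
s c2 [0.672  0.2017 0.045 ]
s c3 [0.4444 0.1385 0.045 ]
s c4 [0.4127 0.2539 0.045 ]
```

```bash
python3 -c "
from h import *
print(togo([.607,.245,.15]))"
```

```text
[-68.91358122 -65.33432027   7.48013032]
```

>>> arm_command([
  {"tx": -22.9,"ty": -21.7,"tz": 0,"fingers": 64},
  {"tx": -22.9,"ty": -21.7,"tz": 0,"fingers": 64},
  {"tx": -22.9,"ty": -21.7,"tz": 0,"fingers": 64},
  {"tx": -22.9,"ty": -21.7,"tz": 0,"fingers": 64},
  {"tx": -46,"ty": -43.5,"tz": 0,"fingers": 64},
  {"tx": -46,"ty": -43.5,"tz": 0,"fingers": 64},
  {"tx": -46,"ty": -43.5,"tz": 0,"fingers": 64},
  {"tx": -46,"ty": -43.5,"tz": 0,"fingers": 64},
])

```text
validation failed for argument at $.st...
```

```bash
python3 -c "
from h import *
st();print(togo([.607,.245,.12]))"
```

```text
time_s 0.1
tcp_pos [ 0.206  -0.6159  0.2237]
tcp_rot [-5.000e-04  8.115e-01 -5.843e-01 -7.000e-04]
wrist_force [-0.0551  0.3488 -0.4701]
finger_gap 0.0939
q [ 1.1822  0.6292  0.0384  1.5182 -0.027   0.9963 -0.02  ]
[-68.90872631 -65.33436847  10.48012639]
```

>>> arm_command([
  {"wx": 0,"wy": 0,"wz": 0,"tx": -22.9,"ty": -21.7,"tz": 0,"fingers": 64},
  {"wx": 0,"wy": 0,"wz": 0,"tx": -22.9,"ty": -21.7,"tz": 0,"fingers": 64},
  {"wx": 0,"wy": 0,"wz": 0,"tx": -22.9,"ty": -21.7,"tz": 0,"fingers": 64},
  {"wx": 0,"wy": 0,"wz": 0,"tx": -22.9,"ty": -21.7,"tz": 0,"fingers": 64},
  {"wx": 0,"wy": 0,"wz": 0,"tx": -22.9,"ty": -21.7,"tz": 0,"fingers": 64},
  {"wx": 0,"wy": 0,"wz": 0,"tx": -22.9,"ty": -21.7,"tz": 0,"fingers": 64},
  {"wx": 0,"wy": 0,"wz": 0,"tx": -22.9,"ty": -21.7,"tz": 0,"fingers": 64},
  {"wx": 0,"wy": 0,"wz": 0,"tx": -22.9,"ty": -21.7,"tz": 0,"fingers": 64},
])

```text
time_s: 0.77
tcp_pos: [0.3408, -0.3256, 0.2243]
tcp_rot: [-0.001, 0.813, -0.582, -0.001]
wrist_force: [-0.4, -0.4, -0.4]
finger_gap: 0.0605
```

```bash
python3 -c "
from h import *
st();print(togo([.607,.245,.12]))"
```

```text
time_s 0.7667
tcp_pos [ 0.3408 -0.3256  0.2243]
tcp_rot [-1.100e-03  8.128e-01 -5.825e-01 -8.000e-04]
wrist_force [-0.4157 -0.3707 -0.3547]
finger_gap 0.0605
q [ 0.6928  0.3772  0.0158  1.9974 -0.0112  0.7689 -0.5279]
[-45.45087344 -43.53608463  10.5766975 ]
```

>>> arm_command([
  {"wx": 0,"wy": 0,"wz": 0.045,"tx": -45.45,"ty": -43.5,"tz": 0,"fingers": 64},
  {"wx": 0,"wy": 0,"wz": 0.045,"tx": -45.45,"ty": -43.5,"tz": 0,"fingers": 64},
  {"wx": 0,"wy": 0,"wz": 0.045,"tx": -45.45,"ty": -43.5,"tz": 0,"fingers": 64},
  {"wx": 0,"wy": 0,"wz": 0.045,"tx": -45.45,"ty": -43.5,"tz": 0,"fingers": 64},
  {"wx": 0,"wy": 0,"wz": 0.045,"tx": -45.45,"ty": -43.5,"tz": 0,"fingers": 64},
  {"wx": 0,"wy": 0,"wz": 0.045,"tx": -45.45,"ty": -43.5,"tz": 0,"fingers": 64},
  {"wx": 0,"wy": 0,"wz": 0.045,"tx": -45.45,"ty": -43.5,"tz": 0,"fingers": 64},
  {"wx": 0,"wy": 0,"wz": 0.045,"tx": -45.45,"ty": -43.5,"tz": 0,"fingers": 64},
])

```text
time_s: 1.43
tcp_pos: [0.4818, -0.027, 0.2244]
tcp_rot: [0.0, 0.798, -0.602, -0.0]
wrist_force: [0.6, -1.0, 0.3]
finger_gap: 0.0598
```

```bash
python3 -c "
from h import *
st();print(togo([.607,.245,.12]))"
```

```text
time_s 1.4333
tcp_pos [ 0.4818 -0.027   0.2244]
tcp_rot [ 1.000e-04  7.982e-01 -6.024e-01 -1.000e-04]
wrist_force [ 0.623  -1.0322  0.3344]
finger_gap 0.0598
q [ 0.0202  0.3916 -0.0308  1.9702  0.0169  0.7803 -1.3133]
[-22.71997933 -19.49980381  10.43290002]
```

>>> arm_command([
  {"wx": 0,"wy": 0,"wz": 0,"tx": -22.7,"ty": -19.5,"tz": 3,"fingers": 64},
  {"wx": 0,"wy": 0,"wz": 0,"tx": -22.7,"ty": -19.5,"tz": 6,"fingers": 64},
  {"wx": 0,"wy": 0,"wz": 0,"tx": -22.7,"ty": -19.5,"tz": 8,"fingers": 64},
  {"wx": 0,"wy": 0,"wz": 0,"tx": -22.7,"ty": -19.5,"tz": 10,"fingers": 64},
  {"wx": 0,"wy": 0,"wz": 0,"tx": -22.7,"ty": -19.5,"tz": 10,"fingers": 64},
  {"wx": 0,"wy": 0,"wz": 0,"tx": -22.7,"ty": -19.5,"tz": 10,"fingers": 64},
  {"wx": 0,"wy": 0,"wz": 0,"tx": -22.7,"ty": -19.5,"tz": 10,"fingers": 64},
  {"wx": 0,"wy": 0,"wz": 0,"tx": -22.7,"ty": -19.5,"tz": 10,"fingers": 64},
])

```text
time_s: 2.1
tcp_pos: [0.6065, 0.2477, 0.1221]
tcp_rot: [-0.0, 0.799, -0.601, -0.001]
wrist_force: [0.0, 0.2, 0.4]
finger_gap: 0.0595
```

>>> arm_command([
  {"wx": 0,"wy": 0,"wz": 0,"tx": 0,"ty": 0,"tz": 0,"fingers": 64},
  {"wx": 0,"wy": 0,"wz": 0,"tx": 0,"ty": 0,"tz": 0,"fingers": 64},
  {"wx": 0,"wy": 0,"wz": 0,"tx": 0,"ty": 0,"tz": 0,"fingers": 64},
])

```text
time_s: 2.35
tcp_pos: [0.6065, 0.2413, 0.1242]
tcp_rot: [0.001, 0.798, -0.603, 0.0]
wrist_force: [0.5, -0.3, -0.6]
finger_gap: 0.0602
```

```bash
python3 -c "
from h import *
st();print(togo([.607,.245,.027]));snap('scene','s1');crop('s1',310,60,180,170,4,'s1c')"
```

```text
time_s 2.35
tcp_pos [0.6065 0.2413 0.1242]
tcp_rot [ 1.000e-03  7.979e-01 -6.027e-01  2.000e-04]
wrist_force [ 0.4557 -0.2682 -0.6093]
finger_gap 0.0602
q [-0.4082  0.7442 -0.0241  1.5977  0.0244  0.8014 -1.7367]
[-0.36055421 -0.16205788  9.72364631]
```

View pics/s1c.png

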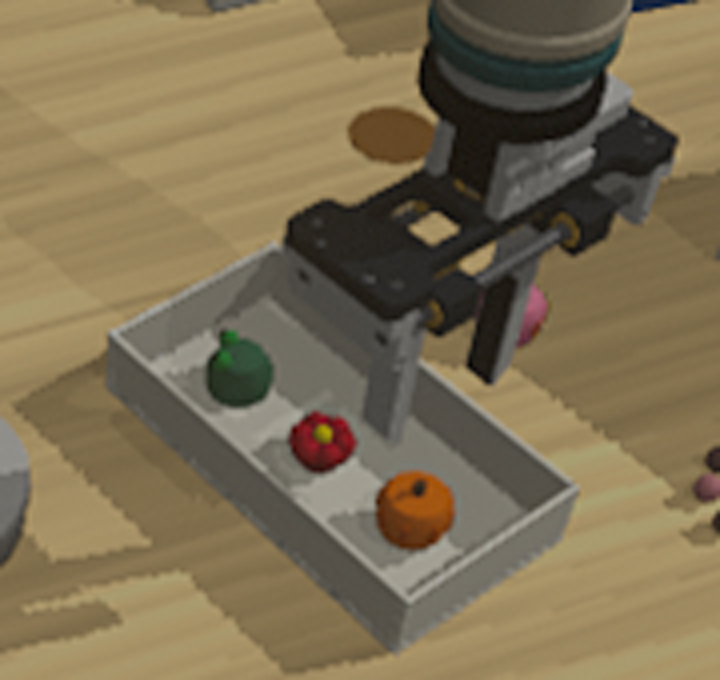

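The gripper hangs open above the tray, and the pumpkin at crop (415,510) is untouched. The arm was still swinging by about 3 mm, so I'll descend and re-measure.

>>> arm_command([
  {"wx": 0,"wy": 0,"wz": 0,"tx": 0,"ty": 0,"tz": 1,"fingers": 64},
  {"wx": 0,"wy": 0,"wz": 0,"tx": 0,"ty": 0,"tz": 2,"fingers": 64},
  {"wx": 0,"wy": 0,"wz": 0,"tx": 0,"ty": 0,"tz": 3,"fingers": 64},
  {"wx": 0,"wy": 0,"wz": 0,"tx": 0,"ty": 0,"tz": 4,"fingers": 64},
  {"wx": 0,"wy": 0,"wz": 0,"tx": 0,"ty": 0,"tz": 4.5,"fingers": 64},
  {"wx": 0,"wy": 0,"wz": 0,"tx": 0,"ty": 0,"tz": 4.5,"fingers": 64},
  {"wx": 0,"wy": 0,"wz": 0,"tx": 0,"ty": 0,"tz": 4.5,"fingers": 64},
  {"wx": 0,"wy": 0,"wz": 0,"tx": 0,"ty": 0,"tz": 4.5,"fingers": 64},
])

```text
time_s: 3.07
tcp_pos: [0.6071, 0.243, 0.0797]
tcp_rot: [-0.0, 0.798, -0.602, 0.0]
wrist_force: [-0.4, -0.1, 0.8]
finger_gap: 0.0597
```

```bash
python3 -c "
from h import *
st();print(togo([.607,.245,.027]));snap('top','t1');crop('t1',150,130,150,150,4,'t1c');print(togo([.607,.245,.027]))"
```

```text
time_s 3.0667
tcp_pos [0.6071 0.243  0.0797]
tcp_rot [-3.000e-04  7.982e-01 -6.024e-01  1.000e-04]
wrist_force [-0.4012 -0.0791  0.7967]
finger_gap 0.0597
q [-0.4093  0.8027 -0.0245  1.6218  0.0269  0.7168 -1.7395]
[-0.19682034 -0.03910389  5.26822898]
[-0.19778698 -0.02136038  5.29159752]
```

View pics/t1c.png

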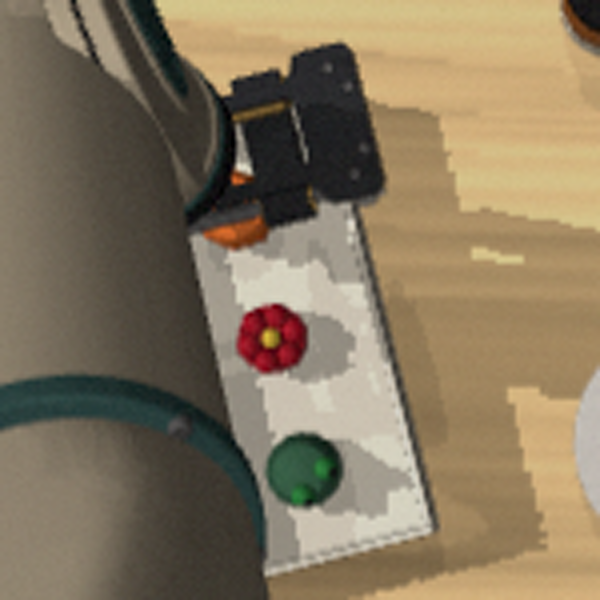

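The top view is mostly blocked by the arm. The pumpkin's edge shows at crop (237,230) under the gripper, and the frog and flower are clear. I'll continue down.

>>> arm_command([
  {"wx": 0,"wy": 0,"wz": 0,"tx": -0.2,"ty": 0,"tz": 1,"fingers": 64},
  {"wx": 0,"wy": 0,"wz": 0,"tx": -0.2,"ty": 0,"tz": 2,"fingers": 64},
  {"wx": 0,"wy": 0,"wz": 0,"tx": -0.2,"ty": 0,"tz": 3,"fingers": 64},
  {"wx": 0,"wy": 0,"wz": 0,"tx": -0.2,"ty": 0,"tz": 4,"fingers": 64},
  {"wx": 0,"wy": 0,"wz": 0,"tx": -0.2,"ty": 0,"tz": 4.7,"fingers": 64},
  {"wx": 0,"wy": 0,"wz": 0,"tx": -0.2,"ty": 0,"tz": 5.1,"fingers": 64},
  {"wx": 0,"wy": 0,"wz": 0,"tx": -0.2,"ty": 0,"tz": 5.1,"fingers": 64},
  {"wx": 0,"wy": 0,"wz": 0,"tx": -0.2,"ty": 0,"tz": 5.1,"fingers": 64},
])

```text
time_s: 3.78
tcp_pos: [0.6063, 0.2447, 0.0282]
tcp_rot: [0.0, 0.798, -0.602, -0.0]
wrist_force: [-0.5, -0.3, 0.1]
finger_gap: 0.0601
```

```bash
python3 -c "
from h import *
st();print(togo([.607,.245,.027]));snap('scene','s2');crop('s2',330,90,130,130,5,'s2c')"
```

```text
time_s 3.7833
tcp_pos [0.6063 0.2447 0.0282]
tcp_rot [ 1.000e-04  7.982e-01 -6.024e-01 -1.000e-04]
wrist_force [-0.5447 -0.3497  0.1247]
finger_gap 0.0601
q [-0.4132  0.8751 -0.0228  1.6393  0.0298  0.6278 -1.745 ]
[-0.01203682 -0.07785914  0.11855192]
```

View pics/s2c.png

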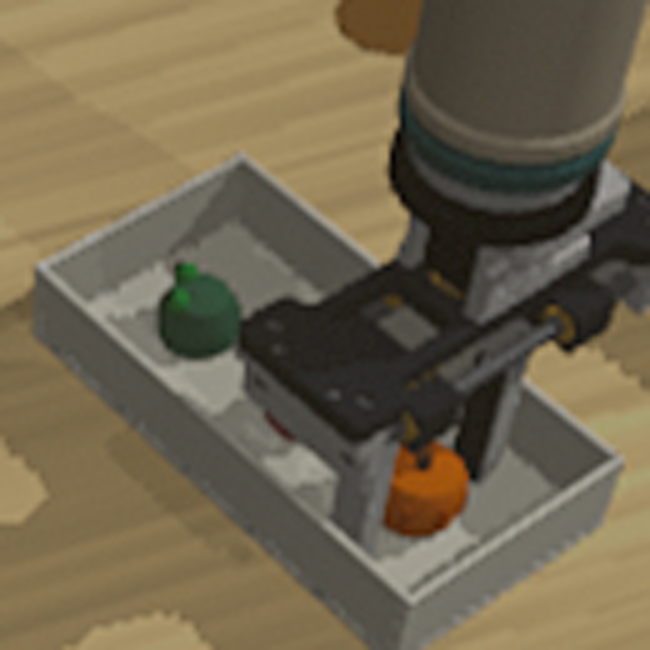

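The pumpkin at crop (425,495) stands between the two fingers. I'll close on it.

>>> arm_command([
  {"wx": 0,"wy": 0,"wz": 0,"tx": 0,"ty": 0,"tz": 0,"fingers": 30},
  {"wx": 0,"wy": 0,"wz": 0,"tx": 0,"ty": 0,"tz": 0,"fingers": 30},
  {"wx": 0,"wy": 0,"wz": 0,"tx": 0,"ty": 0,"tz": 0,"fingers": 30},
  {"wx": 0,"wy": 0,"wz": 0,"tx": 0,"ty": 0,"tz": 0,"fingers": 30},
  {"wx": 0,"wy": 0,"wz": 0,"tx": 0,"ty": 0,"tz": 0,"fingers": 30},
  {"wx": 0,"wy": 0,"wz": 0,"tx": 0,"ty": 0,"tz": 0,"fingers": 30},
], squeeze=12)

```text
time_s: 4.33
tcp_pos: [0.6066, 0.2449, 0.0289]
tcp_rot: [-0.0, 0.798, -0.602, 0.0]
wrist_force: [-0.5, -0.3, 2.4]
finger_gap: 0.0396
```

>>> arm_command([
  {"wx": 0,"wy": 0,"wz": 0,"tx": 0,"ty": 0,"tz": -1,"fingers": 30},
  {"wx": 0,"wy": 0,"wz": 0,"tx": 0,"ty": 0,"tz": -2,"fingers": 30},
  {"wx": 0,"wy": 0,"wz": 0,"tx": 0,"ty": 0,"tz": -4,"fingers": 30},
  {"wx": 0,"wy": 0,"wz": 0,"tx": 0,"ty": 0,"tz": -6,"fingers": 30},
  {"wx": 0,"wy": 0,"wz": 0,"tx": 0,"ty": 0,"tz": -8,"fingers": 30},
  {"wx": 0,"wy": 0,"wz": 0,"tx": 0,"ty": 0,"tz": -10,"fingers": 30},
  {"wx": 0,"wy": 0,"wz": 0,"tx": 0,"ty": 0,"tz": -12,"fingers": 30},
  {"wx": 0,"wy": 0,"wz": 0,"tx": 0,"ty": 0,"tz": -13,"fingers": 30},
])

```text
time_s: 5.0
tcp_pos: [0.6077, 0.2453, 0.1622]
tcp_rot: [-0.002, 0.798, -0.602, 0.001]
wrist_force: [0.4, -0.2, 0.0]
finger_gap: 0.0392
```

```bash
python3 -c "
from h import *
st();print(togo([.515,-.259,.16]));snap('scene','s3');crop('s3',330,40,150,150,4,'s3c')"
```

```text
time_s 5.0
tcp_pos [0.6077 0.2453 0.1622]
tcp_rot [-0.0021  0.7982 -0.6024  0.0012]
wrist_force [ 0.3605 -0.16    0.0299]
finger_gap 0.0392
q [-0.4118  0.6992 -0.0252  1.5675  0.0213  0.8704 -1.7379]
[45.96054453 22.73910262  0.08275418]
```

View pics/s3c.png

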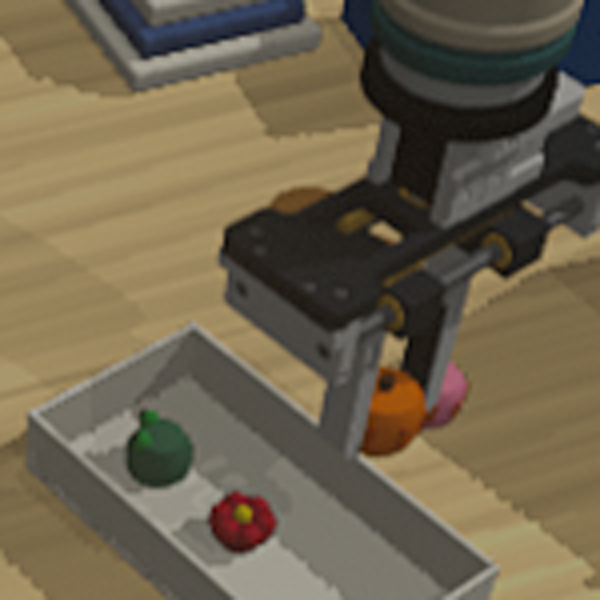

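The pumpkin is held between the pads at crop (390,410), with a gap of 39 mm. I'll carry it to the pot.

>>> arm_command([
  {"wx": 0,"wy": 0,"wz": 0,"tx": 1.5,"ty": 0.75,"tz": -0.3,"fingers": 30},
  {"wx": 0,"wy": 0,"wz": 0,"tx": 4,"ty": 2,"tz": -0.5,"fingers": 30},
  {"wx": 0,"wy": 0,"wz": 0,"tx": 7,"ty": 3.5,"tz": -0.5,"fingers": 30},
  {"wx": 0,"wy": 0,"wz": 0,"tx": 10,"ty": 5,"tz": -0.5,"fingers": 30},
  {"wx": 0,"wy": 0,"wz": 0,"tx": 13,"ty": 6.5,"tz": -0.5,"fingers": 30},
  {"wx": 0,"wy": 0,"wz": 0,"tx": 16,"ty": 8,"tz": -0.5,"fingers": 30},
  {"wx": 0,"wy": 0,"wz": 0,"tx": 19,"ty": 9.5,"tz": -0.5,"fingers": 30},
  {"wx": 0,"wy": 0,"wz": 0,"tx": 22,"ty": 11,"tz": -0.5,"fingers": 30},
])

```text
time_s: 5.72
tcp_pos: [0.5585, 0.0, 0.1624]
tcp_rot: [0.001, 0.798, -0.603, -0.001]
wrist_force: [0.5, 0.4, -0.8]
finger_gap: 0.0392
```

>>> arm_command([
  {"wx": 0,"wy": 0,"wz": 0,"tx": 3,"ty": 1.5,"tz": 0,"fingers": 30},
  {"wx": 0,"wy": 0,"wz": 0,"tx": 6,"ty": 3,"tz": 0,"fingers": 30},
  {"wx": 0,"wy": 0,"wz": 0,"tx": 9,"ty": 4.5,"tz": 0,"fingers": 30},
  {"wx": 0,"wy": 0,"wz": 0,"tx": 12,"ty": 6,"tz": 0,"fingers": 30},
  {"wx": 0,"wy": 0,"wz": 0,"tx": 15,"ty": 7.5,"tz": 0,"fingers": 30},
  {"wx": 0,"wy": 0,"wz": 0,"tx": 18,"ty": 9,"tz": 0,"fingers": 30},
  {"wx": 0,"wy": 0,"wz": 0,"tx": 20,"ty": 10,"tz": 0,"fingers": 30},
  {"wx": 0,"wy": 0,"wz": 0,"tx": 21,"ty": 10.5,"tz": 0,"fingers": 30},
])

```text
time_s: 6.38
tcp_pos: [0.5139, -0.2327, 0.1624]
tcp_rot: [0.002, 0.796, -0.605, -0.001]
wrist_force: [-0.2, -0.2, -0.3]
finger_gap: 0.0396
```

```bash
python3 -c "
from h import *
st();print(togo([.515,-.259,.14]))"
```

```text
time_s 6.3833
tcp_pos [ 0.5139 -0.2327  0.1624]
tcp_rot [ 0.0016  0.7963 -0.6049 -0.0009]
wrist_force [-0.1833 -0.1516 -0.2869]
finger_gap 0.0396
q [ 0.4144  0.5841 -0.062   1.8219  0.0547  0.7399 -0.977 ]
[2.56253929 0.59527196 2.24061718]
```

>>> arm_command([
  {"wx": 0,"wy": 0,"wz": 0,"tx": 0.8,"ty": 0.3,"tz": 0.5,"fingers": 30},
  {"wx": 0,"wy": 0,"wz": 0,"tx": 1.6,"ty": 0.5,"tz": 1,"fingers": 30},
  {"wx": 0,"wy": 0,"wz": 0,"tx": 2.3,"ty": 0.6,"tz": 1.5,"fingers": 30},
  {"wx": 0,"wy": 0,"wz": 0,"tx": 2.5,"ty": 0.6,"tz": 2,"fingers": 30},
  {"wx": 0,"wy": 0,"wz": 0,"tx": 2.5,"ty": 0.6,"tz": 2,"fingers": 30},
  {"wx": 0,"wy": 0,"wz": 0,"tx": 2.5,"ty": 0.6,"tz": 2,"fingers": 30},
])

```text
time_s: 6.88
tcp_pos: [0.5186, -0.2521, 0.1428]
tcp_rot: [-0.0, 0.799, -0.602, -0.001]
wrist_force: [-0.3, 0.1, 0.4]
finger_gap: 0.0393
```

```bash
python3 -c "
from h import *
st();print(togo([.515,-.259,.0335]));snap('scene','s4');crop('s4',90,90,180,180,4,'s4c')"
```

```text
time_s 6.8833
tcp_pos [ 0.5186 -0.2521  0.1428]
tcp_rot [-2.000e-04  7.987e-01 -6.018e-01 -7.000e-04]
wrist_force [-0.2879  0.0501  0.4275]
finger_gap 0.0393
q [ 0.4468  0.626  -0.0662  1.8048  0.0581  0.7141 -0.9422]
[ 0.58019216  0.53496895 10.93197233]
```

View pics/s4c.png

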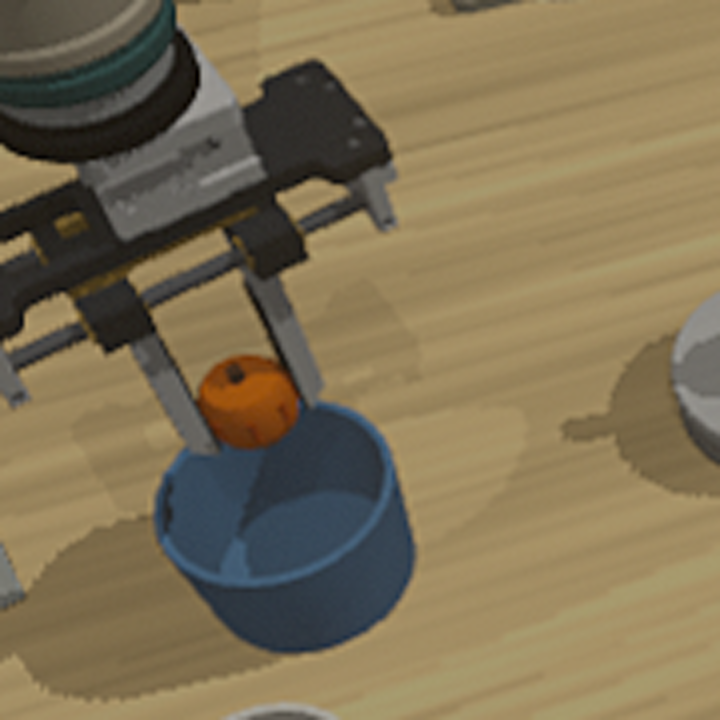

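The pumpkin is held above the pot's mouth at crop (250,400). I'll lower it in with a small correction towards the centre.

>>> arm_command([
  {"wx": 0,"wy": 0,"wz": 0,"tx": 0.3,"ty": 0.25,"tz": 0.5,"fingers": 30},
  {"wx": 0,"wy": 0,"wz": 0,"tx": 0.45,"ty": 0.45,"tz": 1.5,"fingers": 30},
  {"wx": 0,"wy": 0,"wz": 0,"tx": 0.45,"ty": 0.45,"tz": 2.5,"fingers": 30},
  {"wx": 0,"wy": 0,"wz": 0,"tx": 0.45,"ty": 0.45,"tz": 3.5,"fingers": 30},
  {"wx": 0,"wy": 0,"wz": 0,"tx": 0.45,"ty": 0.45,"tz": 4.5,"fingers": 30},
  {"wx": 0,"wy": 0,"wz": 0,"tx": 0.45,"ty": 0.45,"tz": 5.5,"fingers": 30},
  {"wx": 0,"wy": 0,"wz": 0,"tx": 0.45,"ty": 0.45,"tz": 6,"fingers": 30},
  {"wx": 0,"wy": 0,"wz": 0,"tx": 0.45,"ty": 0.45,"tz": 6,"fingers": 30},
])

```text
time_s: 7.6
tcp_pos: [0.5145, -0.2584, 0.0818]
tcp_rot: [0.0, 0.798, -0.602, -0.001]
wrist_force: [0.7, -0.0, 0.1]
finger_gap: 0.0392
```

```bash
python3 -c "
from h import *
st();print(togo([.515,-.259,.034]))"
```

```text
time_s 7.6
tcp_pos [ 0.5145 -0.2584  0.0818]
tcp_rot [ 3.000e-04  7.983e-01 -6.023e-01 -1.400e-03]
wrist_force [ 0.708  -0.0215  0.1169]
finger_gap 0.0392
q [ 0.4542  0.7155 -0.0586  1.8452  0.0693  0.5856 -0.9408]
[ 0.07803341 -0.03711336  4.77843671]
```

>>> arm_command([
  {"wx": 0,"wy": 0,"wz": 0,"tx": 0,"ty": 0,"tz": 1,"fingers": 30},
  {"wx": 0,"wy": 0,"wz": 0,"tx": 0,"ty": 0,"tz": 2,"fingers": 30},
  {"wx": 0,"wy": 0,"wz": 0,"tx": 0,"ty": 0,"tz": 3,"fingers": 30},
  {"wx": 0,"wy": 0,"wz": 0,"tx": 0,"ty": 0,"tz": 4,"fingers": 30},
  {"wx": 0,"wy": 0,"wz": 0,"tx": 0,"ty": 0,"tz": 4.5,"fingers": 30},
  {"wx": 0,"wy": 0,"wz": 0,"tx": 0,"ty": 0,"tz": 4.8,"fingers": 30},
  {"wx": 0,"wy": 0,"wz": 0,"tx": 0,"ty": 0,"tz": 4.8,"fingers": 30},
  {"wx": 0,"wy": 0,"wz": 0,"tx": 0,"ty": 0,"tz": 4.8,"fingers": 30},
])

```text
time_s: 8.27
tcp_pos: [0.5155, -0.259, 0.0354]
tcp_rot: [-0.0, 0.798, -0.602, 0.0]
wrist_force: [-0.2, -0.3, 0.2]
finger_gap: 0.0391
```

```bash
python3 -c "
from h import *
st();print(togo([.515,-.259,.031]))"
```

```text
time_s 8.2667
tcp_pos [ 0.5155 -0.259   0.0354]
tcp_rot [-0.      0.7982 -0.6024  0.    ]
wrist_force [-0.2032 -0.2763  0.2255]
finger_gap 0.0391
q [ 0.4493  0.7898 -0.0509  1.8629  0.0768  0.4907 -0.9473]
[-0.01563301  0.05138323  0.44398346]
```

Just above the floor; down 3 mm more, then release gently.

>>> arm_command([
  {"wx": 0,"wy": 0,"wz": 0,"tx": 0,"ty": 0,"tz": 0.2,"fingers": 30},
  {"wx": 0,"wy": 0,"wz": 0,"tx": 0,"ty": 0,"tz": 0.3,"fingers": 30},
  {"wx": 0,"wy": 0,"wz": 0,"tx": 0,"ty": 0,"tz": 0.3,"fingers": 30},
  {"wx": 0,"wy": 0,"wz": 0,"tx": 0,"ty": 0,"tz": 0.3,"fingers": 45},
  {"wx": 0,"wy": 0,"wz": 0,"tx": 0,"ty": 0,"tz": 0.3,"fingers": 58},
  {"wx": 0,"wy": 0,"wz": 0,"tx": 0,"ty": 0,"tz": 0.3,"fingers": 58},
  {"wx": 0,"wy": 0,"wz": 0,"tx": 0,"ty": 0,"tz": 0.3,"fingers": 58},
  {"wx": 0,"wy": 0,"wz": 0,"tx": 0,"ty": 0,"tz": 0.3,"fingers": 58},
])

```text
time_s: 8.93
tcp_pos: [0.5155, -0.259, 0.0326]
tcp_rot: [-0.0, 0.798, -0.602, 0.0]
wrist_force: [-0.7, 0.2, 0.1]
finger_gap: 0.0547
```

>>> arm_command([
  {"wx": 0,"wy": 0,"wz": 0,"tx": 0,"ty": 0,"tz": -1,"fingers": 58},
  {"wx": 0,"wy": 0,"wz": 0,"tx": 0,"ty": 0,"tz": -3,"fingers": 58},
  {"wx": 0,"wy": 0,"wz": 0,"tx": 0,"ty": 0,"tz": -5,"fingers": 58},
  {"wx": 0,"wy": 0,"wz": 0,"tx": 0,"ty": 0,"tz": -7,"fingers": 58},
  {"wx": 0,"wy": 0,"wz": 0,"tx": 0,"ty": 0,"tz": -9,"fingers": 58},
  {"wx": 0,"wy": 0,"wz": 0,"tx": 0,"ty": 0,"tz": -11,"fingers": 58},
  {"wx": 0,"wy": 0,"wz": 0,"tx": 0,"ty": 0,"tz": -13,"fingers": 58},
  {"wx": 0,"wy": 0,"wz": 0,"tx": 0,"ty": 0,"tz": -15,"fingers": 58},
])

```text
time_s: 9.6
tcp_pos: [0.5153, -0.2589, 0.1844]
tcp_rot: [-0.0, 0.798, -0.602, 0.0]
wrist_force: [0.3, -0.0, -0.1]
finger_gap: 0.0544
```

```bash
python3 -c "
from h import *
st();print(togo([.492,.003,.18]));snap('scene','s5');crop('s5',90,150,180,120,4,'s5c')"
```

```text
time_s 9.6
tcp_pos [ 0.5153 -0.2589  0.1844]
tcp_rot [-1.000e-04  7.982e-01 -6.024e-01  3.000e-04]
wrist_force [ 0.3331 -0.0338 -0.0869]
finger_gap 0.0544
q [ 0.4628  0.5698 -0.0704  1.7699  0.0528  0.803  -0.9262]
[-25.82696958  -4.9404308    0.43041387]
```

View pics/s5c.png

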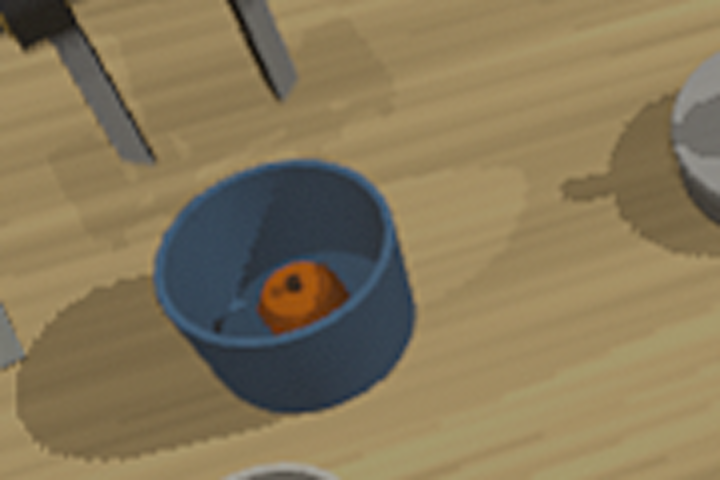

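The pumpkin stands upright in the pot at crop (300,297), and the pot hasn't moved. Next is the lid knob.

>>> arm_command([
  {"wx": 0,"wy": 0,"wz": 0,"tx": -4,"ty": -0.8,"tz": 0,"fingers": 50},
  {"wx": 0,"wy": 0,"wz": 0,"tx": -8,"ty": -1.6,"tz": 0,"fingers": 45},
  {"wx": 0,"wy": 0,"wz": 0,"tx": -12,"ty": -2.4,"tz": 0,"fingers": 45},
  {"wx": 0,"wy": 0,"wz": 0,"tx": -16,"ty": -3.2,"tz": 0,"fingers": 45},
  {"wx": 0,"wy": 0,"wz": 0,"tx": -19.5,"ty": -3.9,"tz": 0,"fingers": 45},
  {"wx": 0,"wy": 0,"wz": 0,"tx": -22.5,"ty": -4.4,"tz": 0,"fingers": 45},
  {"wx": 0,"wy": 0,"wz": 0,"tx": -24.5,"ty": -4.8,"tz": 0,"fingers": 45},
  {"wx": 0,"wy": 0,"wz": 0,"tx": -25.8,"ty": -4.95,"tz": 0,"fingers": 45},
])

```text
time_s: 10.32
tcp_pos: [0.492, 0.0061, 0.1831]
tcp_rot: [-0.001, 0.799, -0.601, -0.0]
wrist_force: [0.8, -0.4, -0.4]
finger_gap: 0.042
```

>>> arm_command([
  {"wx": 0,"wy": 0,"wz": 0,"tx": 0,"ty": 0,"tz": 1,"fingers": 45},
  {"wx": 0,"wy": 0,"wz": 0,"tx": 0,"ty": 0,"tz": 2,"fingers": 45},
  {"wx": 0,"wy": 0,"wz": 0,"tx": 0,"ty": 0,"tz": 3,"fingers": 45},
  {"wx": 0,"wy": 0,"wz": 0,"tx": 0,"ty": 0,"tz": 4,"fingers": 45},
  {"wx": 0,"wy": 0,"wz": 0,"tx": 0,"ty": 0,"tz": 4.5,"fingers": 45},
  {"wx": 0,"wy": 0,"wz": 0,"tx": 0,"ty": 0,"tz": 4.5,"fingers": 45},
  {"wx": 0,"wy": 0,"wz": 0,"tx": 0,"ty": 0,"tz": 4.5,"fingers": 45},
  {"wx": 0,"wy": 0,"wz": 0,"tx": 0,"ty": 0,"tz": 4.5,"fingers": 45},
])

```text
time_s: 10.98
tcp_pos: [0.4927, 0.0027, 0.1381]
tcp_rot: [-0.0, 0.798, -0.602, 0.0]
wrist_force: [0.4, -0.8, 0.9]
finger_gap: 0.0426
```

```bash
python3 -c "
from h import *
st();print(togo([.492,.003,.085]));snap('scene','s6');crop('s6',230,100,120,120,5,'s6c')"
```

```text
time_s 10.9833
tcp_pos [0.4927 0.0027 0.1381]
tcp_rot [-3.000e-04  7.982e-01 -6.025e-01  4.000e-04]
wrist_force [ 0.4233 -0.7777  0.9057]
finger_gap 0.0426
q [-0.0206  0.5365 -0.0602  2.0353  0.057   0.5703 -1.4135]
[-0.05137648  0.06237982  5.3058799 ]
```

View pics/s6c.png

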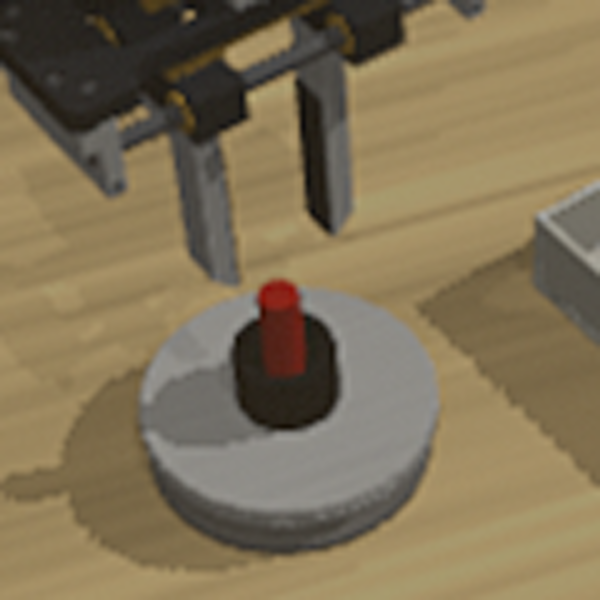

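The open fingers hang over the red knob at crop (278,295), one on each side, so I'll descend.

>>> arm_command([
  {"wx": 0,"wy": 0,"wz": 0,"tx": 0,"ty": 0.05,"tz": 1,"fingers": 45},
  {"wx": 0,"wy": 0,"wz": 0,"tx": 0,"ty": 0.05,"tz": 2,"fingers": 45},
  {"wx": 0,"wy": 0,"wz": 0,"tx": 0,"ty": 0.05,"tz": 3,"fingers": 45},
  {"wx": 0,"wy": 0,"wz": 0,"tx": 0,"ty": 0.05,"tz": 4,"fingers": 45},
  {"wx": 0,"wy": 0,"wz": 0,"tx": 0,"ty": 0.05,"tz": 4.8,"fingers": 45},
  {"wx": 0,"wy": 0,"wz": 0,"tx": 0,"ty": 0.05,"tz": 5.3,"fingers": 45},
  {"wx": 0,"wy": 0,"wz": 0,"tx": 0,"ty": 0.05,"tz": 5.3,"fingers": 45},
  {"wx": 0,"wy": 0,"wz": 0,"tx": 0,"ty": 0.05,"tz": 5.3,"fingers": 45},
])

```text
time_s: 11.7
tcp_pos: [0.4917, 0.0026, 0.0841]
tcp_rot: [0.0, 0.798, -0.602, -0.0]
wrist_force: [0.5, -0.4, -0.1]
finger_gap: 0.0422
```

```bash
python3 -c "
from h import *
st();print(togo([.492,.003,.085]));snap('scene','s7');crop('s7',230,100,120,120,5,'s7c')"
```

```text
time_s 11.7
tcp_pos [0.4917 0.0026 0.0841]
tcp_rot [ 2.000e-04  7.982e-01 -6.024e-01 -3.000e-04]
wrist_force [ 0.4808 -0.3786 -0.0876]
finger_gap 0.0422
q [-0.0287  0.6315 -0.0494  2.0741  0.0688  0.4382 -1.4238]
[-0.0309154  -0.04451232 -0.08725681]
```

View pics/s7c.png

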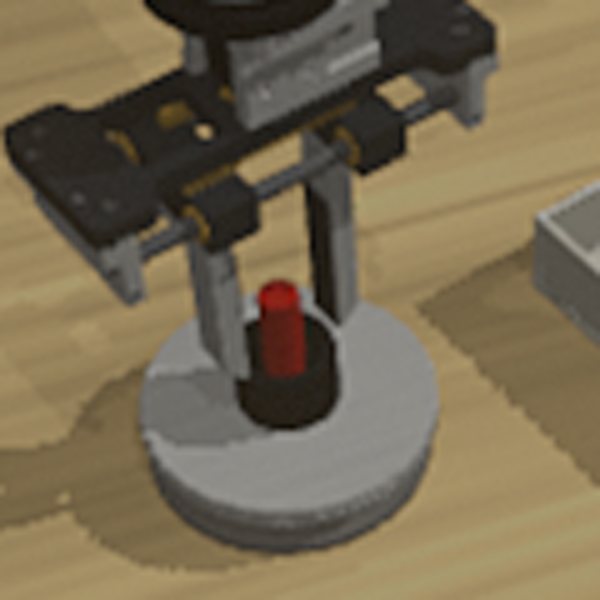

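The knob at crop (280,330) is between the fingers, with the tips about 4 mm above the collar. I'll close on it and lift.

>>> arm_command([
  {"wx": 0,"wy": 0,"wz": 0,"tx": 0,"ty": 0,"tz": 0,"fingers": 10},
  {"wx": 0,"wy": 0,"wz": 0,"tx": 0,"ty": 0,"tz": 0,"fingers": 10},
  {"wx": 0,"wy": 0,"wz": 0,"tx": 0,"ty": 0,"tz": 0,"fingers": 10},
  {"wx": 0,"wy": 0,"wz": 0,"tx": 0,"ty": 0,"tz": 0,"fingers": 10},
  {"wx": 0,"wy": 0,"wz": 0,"tx": 0,"ty": 0,"tz": 0,"fingers": 10},
  {"wx": 0,"wy": 0,"wz": 0,"tx": 0,"ty": 0,"tz": 0,"fingers": 10},
  {"wx": 0,"wy": 0,"wz": 0,"tx": 0,"ty": 0,"tz": 0,"fingers": 10},
], squeeze=30)

```text
time_s: 12.33
tcp_pos: [0.4921, 0.0024, 0.0847]
tcp_rot: [-0.0, 0.798, -0.603, 0.0]
wrist_force: [-0.0, -0.5, 2.3]
finger_gap: 0.0176
```

>>> arm_command([
  {"wx": 0,"wy": 0,"wz": 0,"tx": 0,"ty": 0,"tz": -0.3,"fingers": 10},
  {"wx": 0,"wy": 0,"wz": 0,"tx": 0,"ty": 0,"tz": -0.8,"fingers": 10},
  {"wx": 0,"wy": 0,"wz": 0,"tx": 0,"ty": 0,"tz": -1.5,"fingers": 10},
  {"wx": 0,"wy": 0,"wz": 0,"tx": 0,"ty": 0,"tz": -2.5,"fingers": 10},
  {"wx": 0,"wy": 0,"wz": 0,"tx": 0,"ty": 0,"tz": -3,"fingers": 10},
  {"wx": 0,"wy": 0,"wz": 0,"tx": 0,"ty": 0,"tz": -3,"fingers": 10},
  {"wx": 0,"wy": 0,"wz": 0,"tx": 0,"ty": 0,"tz": -3,"fingers": 10},
])

```text
time_s: 12.92
tcp_pos: [0.4922, 0.0026, 0.1151]
tcp_rot: [-0.0, 0.798, -0.602, 0.001]
wrist_force: [-0.8, 0.6, -2.7]
finger_gap: 0.0174
```

```bash
python3 -c "
from h import *
st();snap('scene','s8');crop('s8',230,90,120,120,5,'s8c');st()"
```

```text
time_s 12.9167
tcp_pos [0.4922 0.0026 0.1151]
tcp_rot [-4.000e-04  7.982e-01 -6.024e-01  5.000e-04]
wrist_force [-0.7786  0.613  -2.7131]
finger_gap 0.0174
q [-0.0236  0.5754 -0.0562  2.0547  0.0625  0.5117 -1.4182]
time_s 12.9667
tcp_pos [0.4918 0.0026 0.1147]
tcp_rot [-1.000e-04  7.982e-01 -6.024e-01  2.000e-04]
wrist_force [ 0.8192  0.3024 -4.1216]
finger_gap 0.0173
q [-0.0237  0.5761 -0.0561  2.055   0.0625  0.5116 -1.4182]
```

View pics/s8c.png

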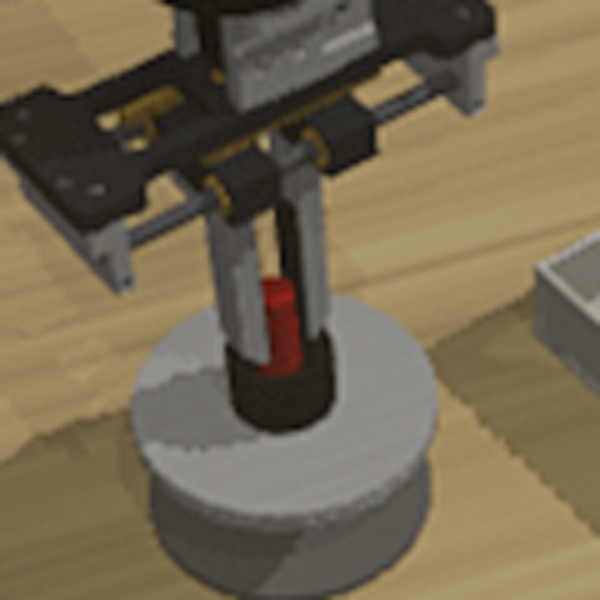

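Both lids are lifted together and look level, with the outer lid at crop (285,400) and about 2.7–4 N on the wrist. I'll raise them further.

>>> arm_command([
  {"wx": 0,"wy": 0,"wz": 0,"tx": 0,"ty": 0,"tz": -0.5,"fingers": 10},
  {"wx": 0,"wy": 0,"wz": 0,"tx": 0,"ty": 0,"tz": -1.5,"fingers": 10},
  {"wx": 0,"wy": 0,"wz": 0,"tx": 0,"ty": 0,"tz": -2.7,"fingers": 10},
  {"wx": 0,"wy": 0,"wz": 0,"tx": 0,"ty": 0,"tz": -4,"fingers": 10},
  {"wx": 0,"wy": 0,"wz": 0,"tx": 0,"ty": 0,"tz": -5.3,"fingers": 10},
  {"wx": 0,"wy": 0,"wz": 0,"tx": 0,"ty": 0,"tz": -6.5,"fingers": 10},
  {"wx": 0,"wy": 0,"wz": 0,"tx": 0,"ty": 0,"tz": -7.3,"fingers": 10},
  {"wx": 0,"wy": 0,"wz": 0,"tx": 0,"ty": 0,"tz": -7.5,"fingers": 10},
])

```text
time_s: 13.63
tcp_pos: [0.4927, 0.0026, 0.1912]
tcp_rot: [-0.001, 0.798, -0.602, 0.001]
wrist_force: [0.7, 0.0, -3.4]
finger_gap: 0.0173
```

```bash
python3 -c "
from h import *
st();print(togo([.515,-.259,.19]))"
```

```text
time_s 13.6333
tcp_pos [0.4927 0.0026 0.1912]
tcp_rot [-0.0009  0.7982 -0.6024  0.0011]
wrist_force [ 0.6578  0.0298 -3.4028]
finger_gap 0.0173
q [-0.014   0.4515 -0.0679  1.9858  0.0459  0.7028 -1.4031]
[25.77103391  5.02960604  0.12094976]
```

>>> arm_command([
  {"wx": 0,"wy": 0,"wz": 0,"tx": 0.7,"ty": 0.14,"tz": 0,"fingers": 10},
  {"wx": 0,"wy": 0,"wz": 0,"tx": 2,"ty": 0.4,"tz": 0,"fingers": 10},
  {"wx": 0,"wy": 0,"wz": 0,"tx": 3.8,"ty": 0.75,"tz": 0,"fingers": 10},
  {"wx": 0,"wy": 0,"wz": 0,"tx": 5.8,"ty": 1.15,"tz": 0,"fingers": 10},
  {"wx": 0,"wy": 0,"wz": 0,"tx": 7.8,"ty": 1.55,"tz": 0,"fingers": 10},
  {"wx": 0,"wy": 0,"wz": 0,"tx": 9.8,"ty": 1.95,"tz": 0,"fingers": 10},
  {"wx": 0,"wy": 0,"wz": 0,"tx": 11.8,"ty": 2.35,"tz": 0,"fingers": 10},
  {"wx": 0,"wy": 0,"wz": 0,"tx": 13.8,"ty": 2.75,"tz": 0,"fingers": 10},
])

```text
time_s: 14.3
tcp_pos: [0.5024, -0.1392, 0.1886]
tcp_rot: [0.001, 0.798, -0.603, -0.001]
wrist_force: [0.6, -0.2, -3.5]
finger_gap: 0.0173
```

>>> arm_command([
  {"wx": 0,"wy": 0,"wz": 0,"tx": 2,"ty": 0.4,"tz": 0,"fingers": 10},
  {"wx": 0,"wy": 0,"wz": 0,"tx": 4,"ty": 0.8,"tz": 0,"fingers": 10},
  {"wx": 0,"wy": 0,"wz": 0,"tx": 6,"ty": 1.15,"tz": 0,"fingers": 10},
  {"wx": 0,"wy": 0,"wz": 0,"tx": 8,"ty": 1.55,"tz": 0,"fingers": 10},
  {"wx": 0,"wy": 0,"wz": 0,"tx": 9.8,"ty": 1.9,"tz": 0,"fingers": 10},
  {"wx": 0,"wy": 0,"wz": 0,"tx": 11.1,"ty": 2.15,"tz": 0,"fingers": 10},
  {"wx": 0,"wy": 0,"wz": 0,"tx": 11.8,"ty": 2.25,"tz": 0,"fingers": 10},
  {"wx": 0,"wy": 0,"wz": 0,"tx": 12,"ty": 2.28,"tz": 0,"fingers": 10},
])

```text
time_s: 14.97
tcp_pos: [0.5137, -0.2608, 0.1888]
tcp_rot: [0.0, 0.798, -0.603, -0.0]
wrist_force: [0.4, 0.4, -2.7]
finger_gap: 0.0175
```

>>> arm_command([
  {"wx": 0,"wy": 0,"wz": 0,"tx": 0,"ty": 0,"tz": 0,"fingers": 10},
  {"wx": 0,"wy": 0,"wz": 0,"tx": 0,"ty": 0,"tz": 0,"fingers": 10},
  {"wx": 0,"wy": 0,"wz": 0,"tx": 0,"ty": 0,"tz": 0,"fingers": 10},
  {"wx": 0,"wy": 0,"wz": 0,"tx": 0,"ty": 0,"tz": 0,"fingers": 10},
])

```text
time_s: 15.3
tcp_pos: [0.5144, -0.2581, 0.1895]
tcp_rot: [-0.0, 0.799, -0.602, -0.0]
wrist_force: [-0.3, -0.2, -3.2]
finger_gap: 0.0176
```

```bash
python3 -c "
from h import *
st();print(togo([.515,-.259,.15]));snap('scene','s9');crop('s9',90,90,180,180,4,'s9c');snap('top','t9');crop('t9',370,140,180,160,4,'t9c');print(togo([.515,-.259,.15]))"
```

```text
time_s 15.3
tcp_pos [ 0.5144 -0.2581  0.1895]
tcp_rot [-2.000e-04  7.987e-01 -6.017e-01 -2.000e-04]
wrist_force [-0.343  -0.2301 -3.2395]
finger_gap 0.0176
q [ 0.4598  0.5621 -0.0663  1.7673  0.0478  0.814  -0.9204]
[ 0.1091441  -0.03284833  3.95379987]
[ 0.05974818 -0.05102808  3.95804458]
```

View pics/s9c.png

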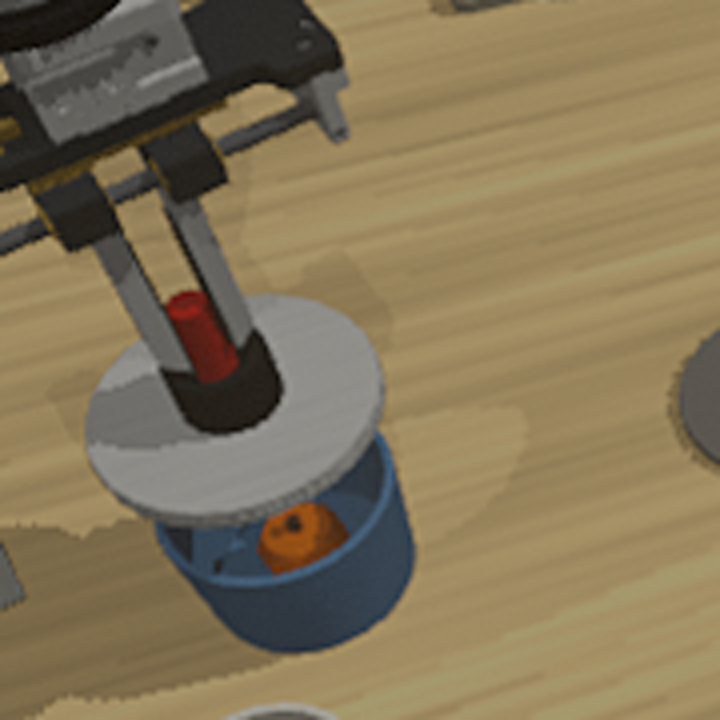

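View pics/t9c.png

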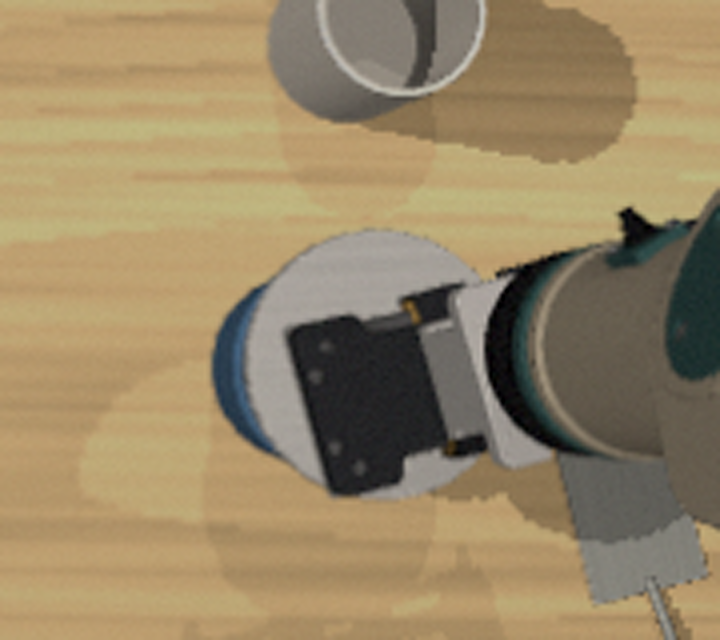

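```bash
python3 - <<'E'
from fit import *
go('lid',{'s9':cb(90,90,4,87,385,295,526)},lambda s,x,y:sph(s,x,y,0,[(.125,.064),(.136,.064)]),[.5,-.25])
go('pot',{'s5':cb(90,150,4,154,398,158,348)},lambda s,x,y:bbox(s,x,y,.07,.056),[.5,-.25])
s=load('s9');print('knobtop', at(s,90+189/4-.4,90+304/4-.4,.198), [proj(s,[.5144,-.2581,.198])])
E
```

```text
lid s9 [ 0.514 -0.257] [-0.7  0.7 -0.8  0.6]
pot s5 [ 0.5156 -0.2583] [ 0.1 -0.1  0.  -0. ]
knobtop [ 0.5155229  -0.25643193  0.198     ] [array([135.74026492, 165.41069499])]
```

The lid is centred over the pot to within about 2 mm and both lids are level. I'll nudge it 1.5 mm and lower slowly.

>>> arm_command([
  {"wx": 0,"wy": 0,"wz": 0,"tx": 0.15,"ty": 0,"tz": 0.3,"fingers": 10},
  {"wx": 0,"wy": 0,"wz": 0,"tx": 0.15,"ty": 0,"tz": 1,"fingers": 10},
  {"wx": 0,"wy": 0,"wz": 0,"tx": 0.15,"ty": 0,"tz": 1.8,"fingers": 10},
  {"wx": 0,"wy": 0,"wz": 0,"tx": 0.15,"ty": 0,"tz": 2.6,"fingers": 10},
  {"wx": 0,"wy": 0,"wz": 0,"tx": 0.15,"ty": 0,"tz": 3.2,"fingers": 10},
  {"wx": 0,"wy": 0,"wz": 0,"tx": 0.15,"ty": 0,"tz": 3.5,"fingers": 10},
  {"wx": 0,"wy": 0,"wz": 0,"tx": 0.15,"ty": 0,"tz": 3.5,"fingers": 10},
  {"wx": 0,"wy": 0,"wz": 0,"tx": 0.15,"ty": 0,"tz": 3.5,"fingers": 10},
])

```text
time_s: 16.07
tcp_pos: [0.5146, -0.2608, 0.1542]
tcp_rot: [0.0, 0.798, -0.602, -0.0]
wrist_force: [-0.0, 0.2, -3.2]
finger_gap: 0.0173
```

```bash
python3 -c "
from h import *
st();snap('scene','s10');crop('s10',90,90,180,180,4,'s10c');print(togo([.5152,-.259,.1365]))"
```

```text
time_s 16.0667
tcp_pos [ 0.5146 -0.2608  0.1542]
tcp_rot [ 0.000e+00  7.982e-01 -6.024e-01 -2.000e-04]
wrist_force [-0.0291  0.1877 -3.1501]
finger_gap 0.0173
q [ 0.461   0.6101 -0.0628  1.796   0.0535  0.7376 -0.9231]
[-0.16656318 -0.08678489  1.80538005]
```

View pics/s10c.png

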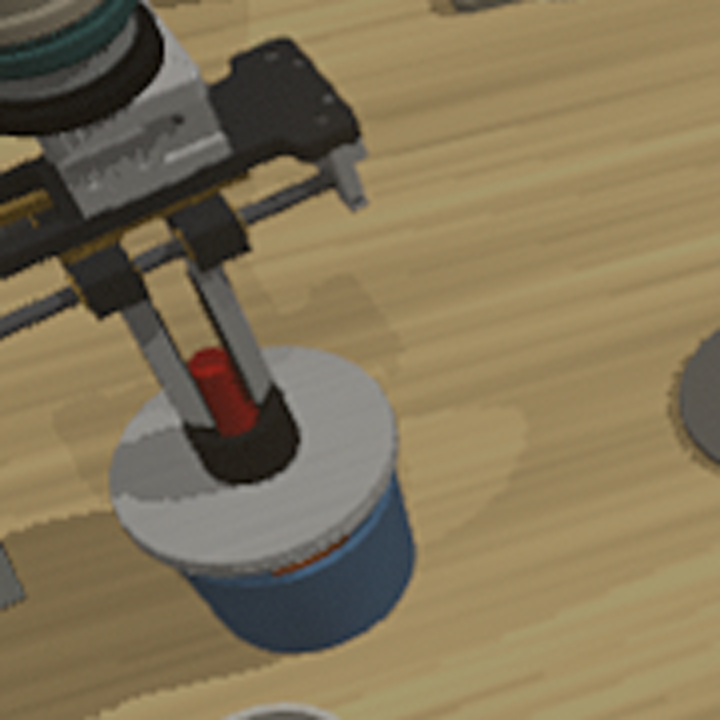

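```bash
python3 - <<'E'
from fit import *
go('lid',{'s10':cb(90,90,4,110,399,346,577)},lambda s,x,y:sph(s,x,y,0,[(.0897,.064),(.1007,.064)]),[.5,-.25])
st()
E
```

```text
lid s10 [ 0.5148 -0.2599] [-0.5  0.5 -0.4  0.2]
time_s 16.1167
tcp_pos [ 0.5148 -0.2608  0.1546]
tcp_rot [-1.000e-04  7.982e-01 -6.024e-01  2.000e-04]
wrist_force [-0.2471 -0.5849 -2.6588]
finger_gap 0.0173
q [ 0.461   0.6096 -0.0629  1.7957  0.0534  0.7376 -0.9231]
```

>>> arm_command([
  {"wx": 0,"wy": 0,"wz": 0,"tx": -0.1,"ty": -0.05,"tz": 0.3,"fingers": 10},
  {"wx": 0,"wy": 0,"wz": 0,"tx": -0.1,"ty": -0.05,"tz": 0.6,"fingers": 10},
  {"wx": 0,"wy": 0,"wz": 0,"tx": -0.1,"ty": -0.05,"tz": 0.9,"fingers": 10},
  {"wx": 0,"wy": 0,"wz": 0,"tx": -0.1,"ty": -0.05,"tz": 1.2,"fingers": 10},
  {"wx": 0,"wy": 0,"wz": 0,"tx": -0.1,"ty": -0.05,"tz": 1.4,"fingers": 10},
  {"wx": 0,"wy": 0,"wz": 0,"tx": -0.1,"ty": -0.05,"tz": 1.5,"fingers": 10},
  {"wx": 0,"wy": 0,"wz": 0,"tx": -0.1,"ty": -0.05,"tz": 1.5,"fingers": 10},
  {"wx": 0,"wy": 0,"wz": 0,"tx": -0.1,"ty": -0.05,"tz": 1.5,"fingers": 10},
])

```text
time_s: 16.78
tcp_pos: [0.5148, -0.2597, 0.1395]
tcp_rot: [-0.0, 0.798, -0.602, -0.0]
wrist_force: [-0.6, 0.7, -3.5]
finger_gap: 0.0176
```

>>> arm_command([
  {"wx": 0,"wy": 0,"wz": 0,"tx": 0,"ty": 0,"tz": 0.1,"fingers": 10},
  {"wx": 0,"wy": 0,"wz": 0,"tx": 0,"ty": 0,"tz": 0.15,"fingers": 10},
  {"wx": 0,"wy": 0,"wz": 0,"tx": 0,"ty": 0,"tz": 0.15,"fingers": 10},
])

```text
time_s: 17.03
tcp_pos: [0.5148, -0.2597, 0.138]
tcp_rot: [0.0, 0.798, -0.602, -0.0]
wrist_force: [-0.5, 1.2, -2.9]
finger_gap: 0.0175
```

>>> arm_command([
  {"wx": 0,"wy": 0,"wz": 0,"tx": 0,"ty": 0,"tz": 0.08,"fingers": 10},
  {"wx": 0,"wy": 0,"wz": 0,"tx": 0,"ty": 0,"tz": 0.12,"fingers": 10},
  {"wx": 0,"wy": 0,"wz": 0,"tx": 0,"ty": 0,"tz": 0.12,"fingers": 10},
])

```text
time_s: 17.28
tcp_pos: [0.515, -0.2598, 0.1372]
tcp_rot: [-0.0, 0.798, -0.602, 0.0]
wrist_force: [-0.3, -0.1, 0.1]
finger_gap: 0.0174
```

>>> arm_command([
  {"wx": 0,"wy": 0,"wz": 0,"tx": 0,"ty": 0,"tz": 0.05,"fingers": 10},
  {"wx": 0,"wy": 0,"wz": 0,"tx": 0,"ty": 0,"tz": 0.08,"fingers": 10},
  {"wx": 0,"wy": 0,"wz": 0,"tx": 0,"ty": 0,"tz": 0.08,"fingers": 10},
])

```text
time_s: 17.53
tcp_pos: [0.515, -0.2598, 0.1371]
tcp_rot: [-0.0, 0.798, -0.602, 0.0]
wrist_force: [-1.7, 0.4, 6.1]
finger_gap: 0.017
```

Contact: the wrist force went from -3 to +6 N and z stopped at 0.137, so the lid is seated. I'll let go.

>>> arm_command([
  {"wx": 0,"wy": 0,"wz": 0,"tx": 0,"ty": 0,"tz": -0.08,"fingers": 10},
  {"wx": 0,"wy": 0,"wz": 0,"tx": 0,"ty": 0,"tz": -0.08,"fingers": 10},
  {"wx": 0,"wy": 0,"wz": 0,"tx": 0,"ty": 0,"tz": -0.08,"fingers": 40},
  {"wx": 0,"wy": 0,"wz": 0,"tx": 0,"ty": 0,"tz": -0.08,"fingers": 45},
  {"wx": 0,"wy": 0,"wz": 0,"tx": 0,"ty": 0,"tz": -0.08,"fingers": 45},
  {"wx": 0,"wy": 0,"wz": 0,"tx": 0,"ty": 0,"tz": -0.08,"fingers": 45},
  {"wx": 0,"wy": 0,"wz": 0,"tx": 0,"ty": 0,"tz": -0.08,"fingers": 45},
  {"wx": 0,"wy": 0,"wz": 0,"tx": 0,"ty": 0,"tz": -0.08,"fingers": 45},
])

```text
time_s: 18.2
tcp_pos: [0.5148, -0.2597, 0.1367]
tcp_rot: [-0.0, 0.798, -0.602, 0.0]
wrist_force: [0.2, 0.2, -1.0]
finger_gap: 0.0424
```

>>> arm_command([
  {"wx": 0,"wy": 0,"wz": 0,"tx": 0,"ty": 0,"tz": -0.5,"fingers": 50},
  {"wx": 0,"wy": 0,"wz": 0,"tx": 0,"ty": 0,"tz": -1,"fingers": 70},
  {"wx": 0,"wy": 0,"wz": 0,"tx": 0,"ty": 0,"tz": -1,"fingers": 75},
  {"wx": 0,"wy": 0,"wz": 0,"tx": 0,"ty": 0,"tz": -1,"fingers": 75},
])

```text
time_s: 18.53
tcp_pos: [0.5152, -0.2598, 0.1474]
tcp_rot: [-0.0, 0.798, -0.602, 0.001]
wrist_force: [-0.1, 0.9, 1.0]
finger_gap: 0.0639
```

```bash
python3 -c "
from h import *
st();snap('scene','s11');crop('s11',90,90,180,180,4,'s11c');print(togo([.5152,-.2595,.107]))"
```

```text
time_s 18.5333
tcp_pos [ 0.5152 -0.2598  0.1474]
tcp_rot [-2.000e-04  7.982e-01 -6.024e-01  6.000e-04]
wrist_force [-0.0517  0.9461  1.012 ]
finger_gap 0.0639
q [ 0.4586  0.6188 -0.0621  1.8028  0.0545  0.7203 -0.9261]
[-0.02190127 -0.02469673  4.01353826]
```

View pics/s11c.png

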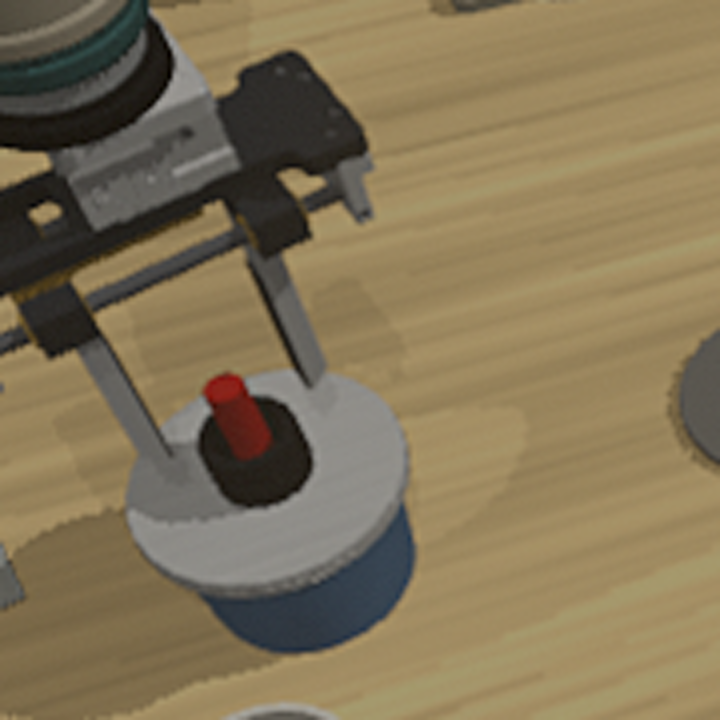

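The nested lid sits level in the pot and is let go, with the red knob top at crop (225,385) and the collar at (255,465). I'll fit its position before gripping the collar.

```bash
python3 - <<'E'
from fit import *
go('lid',{'s11':cb(90,90,4,126,410,369,599)},lambda s,x,y:sph(s,x,y,0,[(.072,.064),(.083,.064)]),[.5,-.25])
s=load('s11');print('knobtop', at(s,90+225/4-.4,90+386/4-.4,.145))
go('collar',{'s11':cb(90,90,4,198,313,390,508)},lambda s,x,y:sph(s,x,y,0,[(.083,.0225),(.113,.0225)]),[.5,-.25])
E
```

```text
lid s11 [ 0.5149 -0.2591] [-0.4  0.4 -0.2  0.1]
knobtop [ 0.51470936 -0.25855731  0.145     ]
collar s11 [ 0.5129 -0.2589] [-0.7  0.7  0.2 -0.2]
```

>>> arm_command([
  {"wx": 0,"wy": 0,"wz": 0,"tx": -0.06,"ty": 0,"tz": 0.6,"fingers": 72},
  {"wx": 0,"wy": 0,"wz": 0,"tx": -0.06,"ty": 0,"tz": 1.4,"fingers": 72},
  {"wx": 0,"wy": 0,"wz": 0,"tx": -0.06,"ty": 0,"tz": 2.2,"fingers": 72},
  {"wx": 0,"wy": 0,"wz": 0,"tx": -0.06,"ty": 0,"tz": 3,"fingers": 72},
  {"wx": 0,"wy": 0,"wz": 0,"tx": -0.06,"ty": 0,"tz": 3.6,"fingers": 72},
  {"wx": 0,"wy": 0,"wz": 0,"tx": -0.06,"ty": 0,"tz": 3.9,"fingers": 72},
  {"wx": 0,"wy": 0,"wz": 0,"tx": -0.06,"ty": 0,"tz": 3.9,"fingers": 72},
  {"wx": 0,"wy": 0,"wz": 0,"tx": -0.06,"ty": 0,"tz": 3.9,"fingers": 72},
])

```text
time_s: 19.25
tcp_pos: [0.5146, -0.2591, 0.1075]
tcp_rot: [0.0, 0.798, -0.602, -0.0]
wrist_force: [-0.7, 0.5, 0.4]
finger_gap: 0.0677
```

```bash
python3 -c "
from h import *
snap('scene','s12');crop('s12',90,90,180,180,4,'s12c');st();print(togo([.515,-.259,.107]))"
```

```text
time_s 19.3
tcp_pos [ 0.5148 -0.2592  0.1079]
tcp_rot [-0.000e+00  7.982e-01 -6.024e-01  1.000e-04]
wrist_force [ 0.2029 -0.3293  1.0465]
finger_gap 0.068
q [ 0.4548  0.6752 -0.0578  1.832   0.0609  0.6357 -0.9324]
[-0.01400971 -0.02440065  0.08736873]
```

View pics/s12c.png

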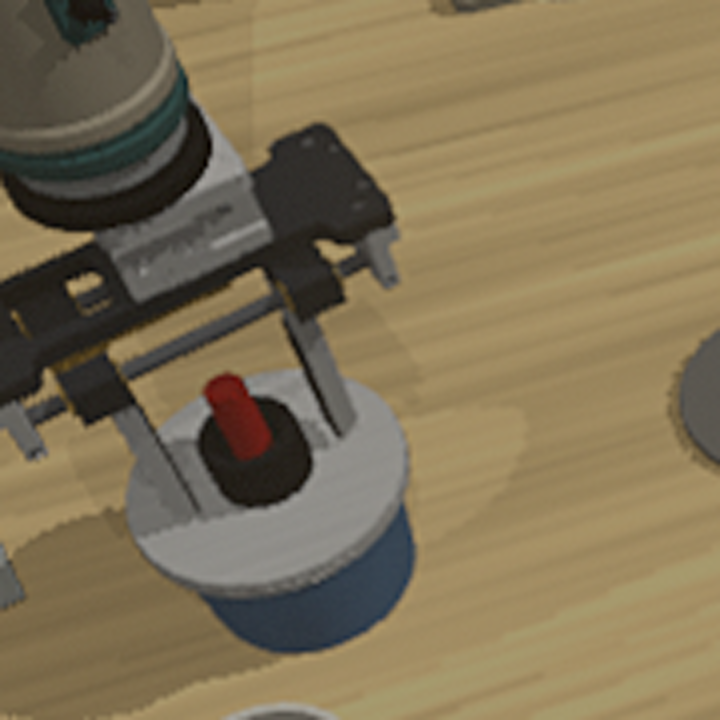

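The fingers stand on either side of the collar at crop (255,455) and clear of the plate. I'll close gradually.

>>> arm_command([
  {"wx": 0,"wy": 0,"wz": 0,"tx": 0,"ty": 0,"tz": 0,"fingers": 60},
  {"wx": 0,"wy": 0,"wz": 0,"tx": 0,"ty": 0,"tz": 0,"fingers": 54},
  {"wx": 0,"wy": 0,"wz": 0,"tx": 0,"ty": 0,"tz": 0,"fingers": 50},
  {"wx": 0,"wy": 0,"wz": 0,"tx": 0,"ty": 0,"tz": 0,"fingers": 47},
  {"wx": 0,"wy": 0,"wz": 0,"tx": 0,"ty": 0,"tz": 0,"fingers": 40},
  {"wx": 0,"wy": 0,"wz": 0,"tx": 0,"ty": 0,"tz": 0,"fingers": 36},
  {"wx": 0,"wy": 0,"wz": 0,"tx": 0,"ty": 0,"tz": 0,"fingers": 36},
  {"wx": 0,"wy": 0,"wz": 0,"tx": 0,"ty": 0,"tz": 0,"fingers": 36},
], squeeze=20)

```text
time_s: 19.97
tcp_pos: [0.5148, -0.2593, 0.108]
tcp_rot: [-0.0, 0.798, -0.602, 0.0]
wrist_force: [-0.1, -0.9, 2.3]
finger_gap: 0.0441
```

>>> arm_command([
  {"wx": 0,"wy": 0,"wz": 0,"tx": 0,"ty": 0,"tz": -0.15,"fingers": 36},
  {"wx": 0,"wy": 0,"wz": 0,"tx": 0,"ty": 0,"tz": -0.3,"fingers": 36},
  {"wx": 0,"wy": 0,"wz": 0,"tx": 0,"ty": 0,"tz": -0.5,"fingers": 36},
  {"wx": 0,"wy": 0,"wz": 0,"tx": 0,"ty": 0,"tz": -0.8,"fingers": 36},
  {"wx": 0,"wy": 0,"wz": 0,"tx": 0,"ty": 0,"tz": -1.2,"fingers": 36},
  {"wx": 0,"wy": 0,"wz": 0,"tx": 0,"ty": 0,"tz": -1.5,"fingers": 36},
  {"wx": 0,"wy": 0,"wz": 0,"tx": 0,"ty": 0,"tz": -1.5,"fingers": 36},
  {"wx": 0,"wy": 0,"wz": 0,"tx": 0,"ty": 0,"tz": -1.5,"fingers": 36},
])

```text
time_s: 20.63
tcp_pos: [0.5148, -0.2592, 0.1232]
tcp_rot: [-0.0, 0.798, -0.602, 0.0]
wrist_force: [-0.1, -0.7, -0.7]
finger_gap: 0.0444
```

```bash
python3 -c "
from h import *
snap('scene','s13');crop('s13',90,90,180,180,4,'s13c');st()"
```

```text
time_s 20.6833
tcp_pos [ 0.5147 -0.2591  0.1229]
tcp_rot [-0.000e+00  7.982e-01 -6.024e-01  1.000e-04]
wrist_force [-0.0068  0.8398 -2.0096]
finger_gap 0.0442
q [ 0.456   0.653  -0.0596  1.8225  0.0585  0.6676 -0.9303]
```

View pics/s13c.png

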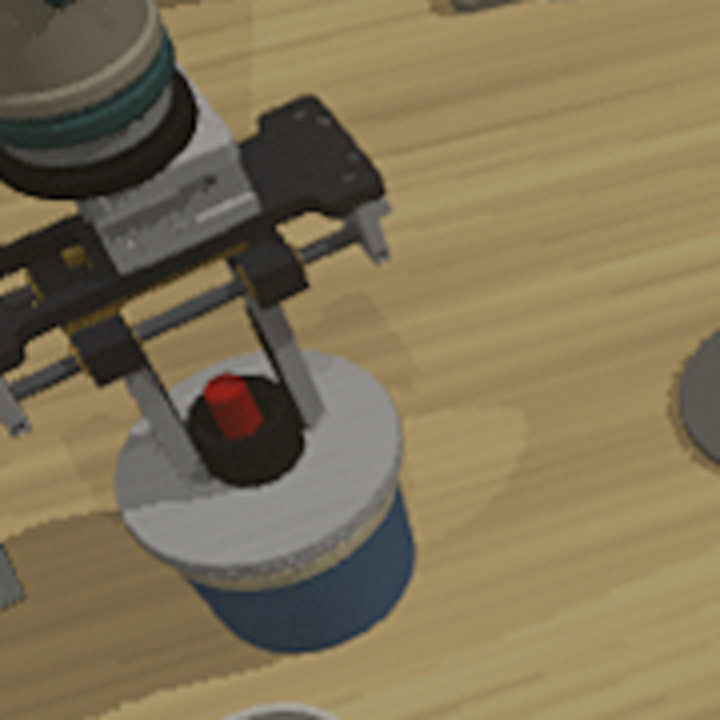

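The outer lid rises alone. The cream flange shows seated on the rim at crop (300,565), and the knob top is unmoved at (225,385). I'll lift straight up.

>>> arm_command([
  {"wx": 0,"wy": 0,"wz": 0,"tx": 0,"ty": 0,"tz": -0.5,"fingers": 36},
  {"wx": 0,"wy": 0,"wz": 0,"tx": 0,"ty": 0,"tz": -1.2,"fingers": 36},
  {"wx": 0,"wy": 0,"wz": 0,"tx": 0,"ty": 0,"tz": -2,"fingers": 36},
  {"wx": 0,"wy": 0,"wz": 0,"tx": 0,"ty": 0,"tz": -3,"fingers": 36},
  {"wx": 0,"wy": 0,"wz": 0,"tx": 0,"ty": 0,"tz": -4,"fingers": 36},
  {"wx": 0,"wy": 0,"wz": 0,"tx": 0,"ty": 0,"tz": -5,"fingers": 36},
  {"wx": 0,"wy": 0,"wz": 0,"tx": 0,"ty": 0,"tz": -6,"fingers": 36},
  {"wx": 0,"wy": 0,"wz": 0,"tx": 0,"ty": 0,"tz": -7,"fingers": 36},
])

```text
time_s: 21.35
tcp_pos: [0.5148, -0.2592, 0.1942]
tcp_rot: [-0.0, 0.798, -0.602, 0.0]
wrist_force: [0.4, -0.4, -0.3]
finger_gap: 0.0445
```

>>> arm_command([
  {"wx": 0,"wy": 0,"wz": 0,"tx": 0,"ty": 0,"tz": -1,"fingers": 36},
  {"wx": 0,"wy": 0,"wz": 0,"tx": 0,"ty": 0,"tz": -2,"fingers": 36},
  {"wx": 0,"wy": 0,"wz": 0,"tx": 0,"ty": 0,"tz": -3,"fingers": 36},
  {"wx": 0,"wy": 0,"wz": 0,"tx": 0,"ty": 0,"tz": -4,"fingers": 36},
  {"wx": 0,"wy": 0,"wz": 0,"tx": 0,"ty": 0,"tz": -5,"fingers": 36},
  {"wx": 0,"wy": 0,"wz": 0,"tx": 0,"ty": 0,"tz": -5.7,"fingers": 36},
  {"wx": 0,"wy": 0,"wz": 0,"tx": 0,"ty": 0,"tz": -6,"fingers": 36},
  {"wx": 0,"wy": 0,"wz": 0,"tx": 0,"ty": 0,"tz": -6,"fingers": 36},
])

```text
time_s: 22.02
tcp_pos: [0.515, -0.2593, 0.2536]
tcp_rot: [-0.0, 0.798, -0.602, 0.001]
wrist_force: [0.2, -0.5, -1.9]
finger_gap: 0.0445
```

>>> arm_command([
  {"wx": 0,"wy": 0,"wz": 0,"tx": 0,"ty": 0,"tz": 0,"fingers": 36},
  {"wx": 0,"wy": 0,"wz": 0,"tx": 0,"ty": 0,"tz": 0,"fingers": 36},
  {"wx": 0,"wy": 0,"wz": 0,"tx": 0,"ty": 0,"tz": 0,"fingers": 36},
  {"wx": 0,"wy": 0,"wz": 0,"tx": 0,"ty": 0,"tz": 0,"fingers": 36},
  {"wx": 0,"wy": 0,"wz": 0,"tx": 0,"ty": 0,"tz": 0,"fingers": 36},
  {"wx": 0,"wy": 0,"wz": 0,"tx": 0,"ty": 0,"tz": 0,"fingers": 36},
  {"wx": 0,"wy": 0,"wz": 0,"tx": 0,"ty": 0,"tz": 0,"fingers": 36},
  {"wx": 0,"wy": 0,"wz": 0,"tx": 0,"ty": 0,"tz": 0,"fingers": 36},
])

```text
time_s: 22.68
tcp_pos: [0.5146, -0.2591, 0.2527]
tcp_rot: [-0.0, 0.798, -0.602, -0.0]
wrist_force: [0.2, 0.4, -1.8]
finger_gap: 0.0442
```

```bash
python3 -c "
from h import *
snap('scene','s14');crop('s14',60,40,220,240,2.5,'s14c');st()"
```

```text
time_s 22.7333
tcp_pos [ 0.5147 -0.2591  0.2528]
tcp_rot [-0.      0.7982 -0.6024  0.    ]
wrist_force [ 0.7936  0.1385 -2.091 ]
finger_gap 0.0445
q [ 0.4626  0.4904 -0.0682  1.6931  0.0392  0.9593 -0.913 ]
```

View pics/s14.png

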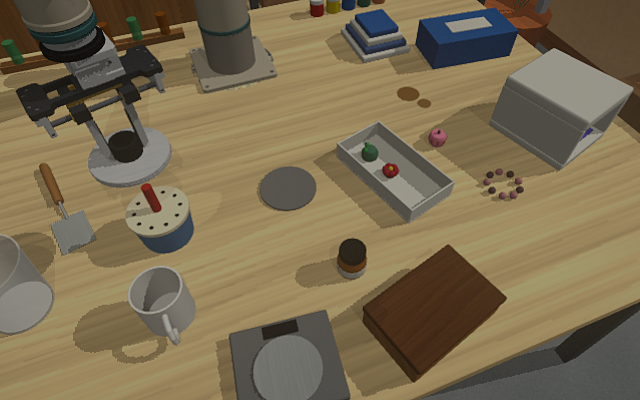

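View pics/s14c.png

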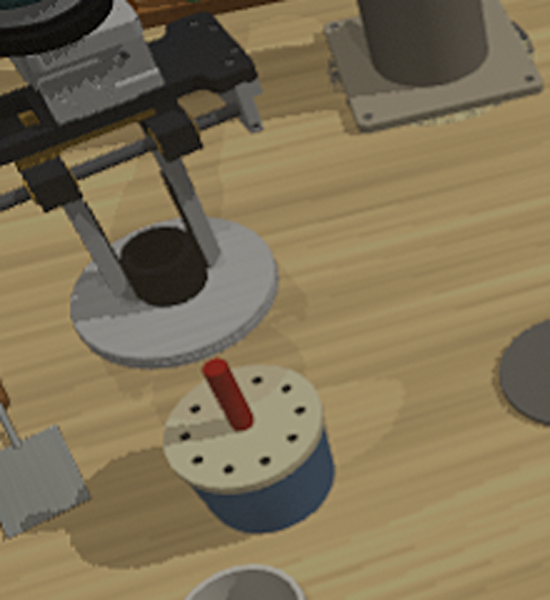

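The outer lid is level in the air at (130,155), and the inner lid is seated level with its knob at (150,198). The frog, flower, mug and jar are where they started. One numeric check, then I hand in.

```bash
python3 - <<'E'
from fit import *
go('inner',{'s14':cb(60,40,2.5,163,324,364,494)},lambda s,x,y:sph(s,x,y,0,[(.07,.058),(.078,.058)]),[.5,-.25])
go('outer',{'s14':cb(60,40,2.5,71,278,218,366)},lambda s,x,y:sph(s,x,y,0,[(.217,.064),(.228,.064)]),[.5,-.25])
print(manip.hand_in())
E
```

```text
inner s14 [ 0.5143 -0.2595] [-0.1  0.1  0.2 -0.2]
outer s14 [ 0.5135 -0.2582] [-0.8  0.8 -1.4  1. ]
the job is handed in; nothing more can be done
None
```

The task is done and handed in at about 23 s of the 61 s allowed; the hand-in gives no verdict.

**What I did:** I put the orange pumpkin in the pot and released it at the floor. I then carried the nested lids by the red knob and lowered them until contact (about 6 N at the wrist). After letting go of the knob, I lifted the outer lid off alone by its black collar.

**Last checks:**
- **Inner lid:** it sits level and centred within about 1.5 mm of the pot, with the flange on the rim and the knob untouched.
- **Outer lid:** it is held level, with its lower edge at about 0.217 m. That is 7 cm above the knob top, with about 2 N on the wrist (the lid weighs about 1.2 N).
- **Other objects:** the pot, frog, flower, mug and jar look unmoved in the pictures.

**Uncertain:** the last image fit of the outer lid was looser, with residuals of about 1 pixel, though nothing in it pointed to a tilt. The pumpkin cannot be seen under the lid; I last saw it standing upright near the pot's centre just before lowering the lids. No check failed.

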